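# Clear the toppled flask and shut the laptop

## Robot

A 7-joint arm with a two-finger parallel gripper is mounted at the origin on the work surface. World frame = base frame: x ahead of the robot, y to its left, z up, the work surface at z = 0. Lengths are in m, angles in rad, forces in N, time in s.
With the tool pointing down it reaches from about 0.35 to 0.9 m from the base axis. Payload 8.1 kg.
Tool frame: the origin (TCP) lies on the centre line of the jaws, within the pads' length; the fingertips stand 22 mm ahead of it and the grasp point (between the pads) lies 3 mm ahead of it; z points along the fingers, y is the direction in which the jaws open and shut (so a half turn about z gives the same grasp; the last joint's range is limited). The gripper opens to 92 mm and grips with 3 to 60 N. Pads are 19 mm wide; open, the fingers measure 130 mm over their backs; the gripper's body (75 mm by 190 mm) begins 47 mm behind the grasp point.
Start: joints at [-1.318, 0.434, 0.025, 1.573, -0.012, 1.134, -0.075], TCP at [0.218, 0.586, 0.249] pointing down, gripper open.
Joint ranges: [-2.62, 2.62], [-0.44, 2.09], [-1.27, 1.32], [0.08, 2.57], [-1.32, 4.46], [0.12, 2], [-2.74, 2.74]. Speed limits (rad/s): [2.22, 2.22, 3.01, 3.01, 3.14, 3.14, 3.14].

## Interface

Orientations are given as a rotation vector (axis times angle).
In Python, from cell import arm gives the robot as it stands.
- The arm moves only by the shell command python3 -m pendant 'ROWS' [FORCE]. ROWS is JSON, a list that holds one entry, the list of rows, each a list of 7 numbers: the shift along the tool's x, y, z in units of 0.04 m (1.0 is 0.04 m), then the turn, a rotation vector about the tool's x, y, z in units of 0.08 rad (1.0 is 0.08 rad), then the closure, from 0 (fully open) to 1 (shut). In form: [[[tx, ty, tz, ax, ay, az, fingers], ...]]. A call has 1 to 20 rows; each row shifts and turns the commanded pose from where the row before left it, along the tool's axes as they then stand; what a row does not reach is not made up. A row lasts 1/12 s, in which the tool goes at most 41.7 mm and 7.16 degrees, less where a joint would pass 70% of its speed; a pose out of reach is approached as far as the arm can. A call with a number of a shift or a turn outside -1 to 1 is refused whole. A call with a gripper value outside its range is refused whole. The fingers move at their own pace and stop on an object; FORCE is the grip in N (left out, the last holds). Time passes only in rows, so rows that do not move let the fingers close. It gives the time, the measured TCP pose, the force and the opening at its end, in the units of the state.
- arm.observe(): the state, without advancing time (a new reading comes with each control period).
- arm.get_image(name): name is "scene" or "top" or "wrist"; returns a dict with "img" (400x640x3 uint8, red, green, blue), "z_map" (400x640 float32, m along the optical axis (not along the pixel's ray), 0 where there is no reading), "K" (3x3 intrinsics, pixels), "R" (3x3) and "t" (3): a world point X has camera coordinates R X + t. Camera axes: x right, y down, z forward; pixel columns grow to the right and rows downward; lengths in m; the calibration is good to about 2 mm. The wrist camera is an equidistant fisheye: a pixel r from the principal point sees the ray r / f radians off the axis. A picture is of the moment at which its call begins.
- arm.sign_off(): hands the job in, once; it reports no verdict.
The state is a dict: "clock": time; "joints": joint angles; "dq": joint speeds; "joint_efforts": joint torques, N m; "position": TCP position; "ee_rot": TCP orientation; "force": force on the tool from outside, world axes, zero at the start; "ft_torque": the same for the moment, N m; "width": opening from 0.0 (shut) to 1.0 (fully open).
Only numpy, scipy, OpenCV 4.12 (cv2) and the standard library are available. Lean on these libraries where they do the work, as an engineer would, in place of code of your own. Each camera call takes 0.05 s, during which the arm holds its last target.

## Task

The steel flask has toppled over onto the open laptop, its cap under the half-lowered lid. Take it off without knocking the screen and set it down gently, upright on its base and wholly on the round cork coaster; then lower the laptop lid gently until it is fully shut. Leave everything else on the desk where it is.

Things in the scene. Friction and masses are not known exactly. Their poses are not given: they have to be found in the camera images.
- laptop: Open silver laptop computer, fixed to the desk by its rubber feet. Base 300 mm wide (its y) x 210 mm deep (its x) x 16 mm high; origin at the centre of its underside. Its front edge (user's side, touchpad) faces its own -x; the lid's hinge runs along its y at x = +105 mm, z = 17 mm in its frame. Its deck, keys included, is level at 16 mm.
- lid (a joint): Angle of the laptop lid in rad: 0 fully shut, grows as it opens (1.0 is about 57 degrees above the deck; it could open to 2.2). The lid is a stiff plate 300 mm wide, 208 mm from hinge to free edge, 6 mm thick. Its friction hinge keeps it at any angle; moving it takes about 1 to 5 N at the free edge. It stops dead at 0. At the start it stands 45 to 52 degrees open, over the flask's cap.
- lid_edge (a point): Middle of the lid's free edge, on its outer (upper when shut) face. At angle q it lies 208 mm from the hinge line along the lid: in the laptop's frame at x = 105 - 208 cos q + 6 sin q, z = 17 + 208 sin q + 6 cos q (mm). Shut, it is 23 mm above the desk.
- flask: Steel vacuum flask, 190 mm long, about 0.42 kg (it varies), centre of mass at mid-length. Origin on its axis at mid-length; its own x axis points from base to cap. Round steel body, 58 mm in diameter, between an octagonal boot and cap. At the start it lies level on the laptop's deck, its axis 31 mm above the deck. Standing on the coaster, its origin is 100 mm above the desk.
- flask_cap (a point): Centre of the flask's end face at the cap. The black octagonal cap (flask x = +47 to +95 mm) is 62 mm across flats, flats at the flask's own +-y and +-z, so it lies on a flat and does not roll by itself. At the start this point is 70 to 78 mm short of the hinge line, under the lid.
- flask_base (a point): Centre of the flask's underside. The black octagonal rubber boot (flask x = -95 to -47 mm) is also 62 mm across flats, its flats in line with the cap's. At the start most of it juts out past the laptop's front edge.
- coaster: Round cork coaster stuck to the desk, 130 mm in diameter, 5 mm thick; origin at the centre of its underside.
- mouse: Black computer mouse, 104 x 60 x 30 mm, beside the laptop on its -y side; leave it alone. Origin: centre of underside (so for all the following).
- mug: Dark grey mug, 82 mm in diameter, 90 mm high, behind the coaster; leave it alone.
- board_case: Clear case with a small circuit board, 95 x 68 x 32 mm, at the right; leave it alone.
- stapler: Red and black stapler, 150 x 36 x 45 mm, at the left; leave it alone.
- phone: Black phone lying flat, 150 x 72 x 8 mm, at the left; leave it alone.
- pen_pot: Dark steel pen pot with pens, 76 mm in diameter, 170 mm high over the pens, at the back; leave it alone.
Not all that is in view belongs to the job. Of the things that look like the coaster, the smallest one is meant.

How it is judged:
On the way, in this order (a step that is already met when the one before it is completed fails the run):
1. the flask stands upright on the coaster, released and still, while the lid is still open (angle between flask's own x axis and vertical below 0.1 rad and horizontal distance between flask and coaster below 0.035 m and height (world z) of flask below 0.105 m and contact force between each of the arm, the fingers and flask below 0.1 N and linear speed of flask below 0.03 m/s and value of joint lid above 0.5 rad), for 0.2 s.
2. the lid is fully shut (value of joint lid below 0.03 rad), for 0.2 s.
At the end, for the whole second after the job is handed in: The flask stands upright (within 0.1 rad) on its base, at rest, its axis within 35 mm of the coaster's centre, so that its base is all but wholly on the cork; the lid is fully shut (under 0.03 rad, a gap of at most 6 mm at its free edge) (angle between flask's own x axis and vertical below 0.1 rad and horizontal distance between flask and coaster below 0.035 m and height (world z) of flask below 0.105 m and linear speed of flask below 0.03 m/s and value of joint lid below 0.03 rad); the robot touches nothing.
It fails at once if the flask is pressed against the lid or screen with more than 15 N (contact force between flask and lid above 15 N).
It fails at once if the flask is dropped, thrown or let topple (it moves faster than 0.5 m/s with nothing holding it: a free fall of 13 mm), or is banged down on the coaster with over 60 N ((contact force between each of the fingers, the arm and flask below 0.1 N and linear speed of flask above 0.5 m/s) or contact force between flask and coaster above 60 N).
It fails at once if the lid is slammed (shutting faster than 3 rad/s) (velocity of joint lid below -3 rad/s).
It fails at once if a bystander is shifted by more than 30 mm (distance of any of mouse, mug, board_case, stapler, phone, pen_pot from where it was at the start of the episode above 0.03 m).
It also fails if it takes over 70 s, if anything falls off the work surface, if the arm or the gripper's body presses on something with over 40 N, if the wrist force passes 120 N, or if a joint passes its speed limit or range.

## Working session

There is one attempt and no reset: what is moved stays moved. The work goes in short steps, Python scripts to look and compute and a shell command to move; the robot and the scene stay as the last step left them, time stands still between calls to the robot, and variables do not carry over. Pictures are saved under pics/ and viewed, and the job is handed in when it is done.

```bash
ls; mkdir -p pics
python3 - <<'E'
from cell import arm
import cv2,numpy as np
print(arm.observe())
for n in ["scene","top","wrist"]:
    d=arm.get_image(n); cv2.imwrite(f"pics/{n}0.png",d["img"][:,:,::-1]); np.savez(f"{n}0.npz",**d)
    print(n,d["K"].round(1).tolist(),d["R"].round(3).tolist(),d["t"].round(3).tolist())
E
```

```text
pics
{'clock': 0.0, 'joints': array([-1.31761506,  0.435205  ,  0.02495448,  1.57410465, -0.01161757,
        1.13398307, -0.07510121]), 'dq': array([ 3.76698897e-05, -2.33916265e-03, -1.14781784e-03,  1.61140328e-03,
        3.54253783e-04, -1.41863316e-04,  1.15871254e-04]), 'joint_efforts': array([-2.48930399e-05, -6.67849016e+01,  9.85019803e-01, -3.14475310e+01,
       -6.05491502e-02,  4.26106586e-02,  1.59683386e-04]), 'position': array([0.21757115, 0.58539814, 0.24795297]), 'ee_rot': array([-5.55984256e-01, -3.09184121e+00,  2.42983627e-03]), 'force': array([-0.2620824 ,  0.63539379, -0.01902145]), 'ft_torque': array([-0.01604272,  0.01774409, -0.03663867]), 'width': 1.0008632768819758}
scene [[482.7, 0.0, 322.2], [0.0, 482.7, 204.8], [0.0, 0.0, 1.0]] [[0.682, 0.731, -0.009], [0.501, -0.476, -0.723], [-0.533, 0.489, -0.691]] [-0.335, -0.195, 1.782]
top [[454.0, 0.0, 316.5], [0.0, 454.0, 202.6], [0.0, 0.0, 1.0]] [[-0.026, -1.0, -0.013], [-0.998, 0.026, -0.058], [0.058, 0.011, -0.998]] [0.034, 0.493, 1.645]
wrist [[309.7, 0.0, 314.8], [0.0, 309.7, 204.2], [0.0, 0.0, 1.0]] [[0.348, 0.937, -0.002], [0.904, -0.335, 0.267], [0.249, -0.095, -0.964]] [-0.625, -0.033, 0.392]
```

View pics/scene0.png

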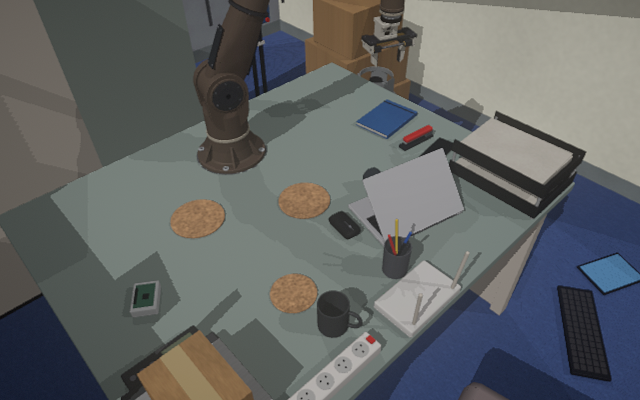

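View pics/top0.png

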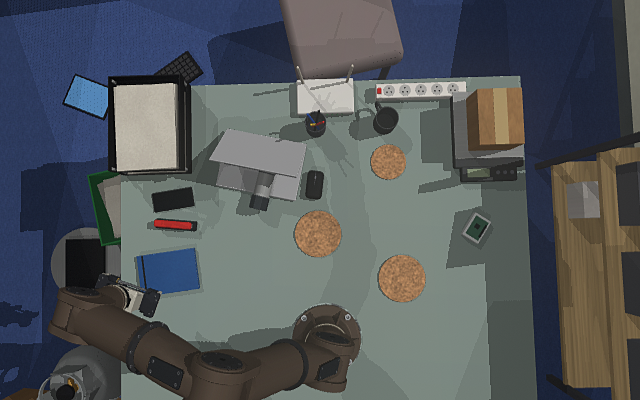

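View pics/wrist0.png

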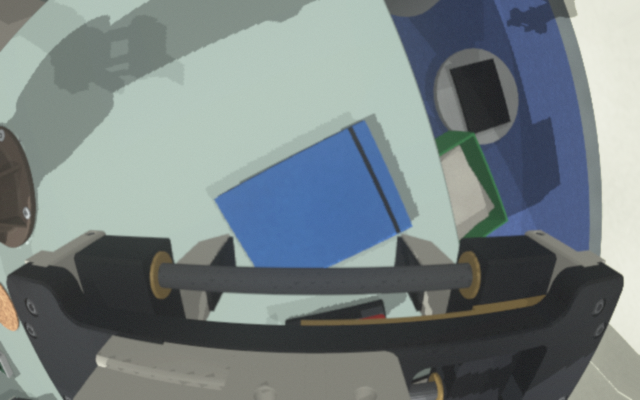

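The three round cork discs sit at top-view pixels (318,234), (402,278) and (388,162). The last looks smallest and has the mug (385,118) behind it. The flask is at about (262,190), with the lid above it. Next I'll measure these.

```bash
cat > h.py <<'E'
import numpy as np,cv2
def load(n): return dict(np.load(n))
def ray(d,u,v,fish=False):
    K,R,t=d["K"],d["R"],d["t"]
    x=(u-K[0,2])/K[0,0]; y=(v-K[1,2])/K[1,1]
    if fish:
        r=np.hypot(x,y); s=np.sinc(r/np.pi) ; c=np.array([x*s,y*s,np.cos(r)])
    else: c=np.array([x,y,1.0])
    return -R.T@t, R.T@c
def plane(d,u,v,z,fish=False):
    o,r=ray(d,u,v,fish); return o+r*(z-o[2])/r[2]
def depth(d,u,v):
    o,r=ray(d,u,v); return o+r*d["z_map"][int(round(v)),int(round(u))]
def proj(d,X):
    c=d["R"]@np.asarray(X)+d["t"]; p=d["K"]@(c/c[2]); return p[:2]
def tri(d1,p1,d2,p2,f1=False,f2=False):
    a,r=ray(d1,*p1,f1); b,s=ray(d2,*p2,f2)
    k=np.linalg.lstsq(np.stack([r,-s],1),b-a,rcond=None)[0]
    A=a+k[0]*r;B=b+k[1]*s; return (A+B)/2,np.linalg.norm(A-B)
def points(d):
    v,u=np.mgrid[:400,:640]; K=d["K"]
    c=np.stack([(u-K[0,2])/K[0,0],(v-K[1,2])/K[1,1],np.ones(u.shape)],-1)*d["z_map"][...,None]
    return (c-d["t"])@d["R"]
E
python3 - <<'E'
from h import *
for n in ["top","scene"]:
    d=load(n+"0.npz"); hsv=cv2.cvtColor(d["img"],cv2.COLOR_RGB2HSV)
    m=cv2.inRange(hsv,(5,70,90),(20,200,255))
    m=cv2.morphologyEx(cv2.morphologyEx(m,cv2.MORPH_CLOSE,np.ones((5,5))),cv2.MORPH_OPEN,np.ones((3,3)))
    for c in cv2.findContours(m,0,2)[0]:
        if cv2.contourArea(c)<400: continue
        P=np.array([plane(d,*p[0],.005)[:2] for p in c],np.float32)
        (x,y),r=cv2.minEnclosingCircle(P); 
        (cu,cv_),_,_=cv2.fitEllipse(c)
        print(n,(round(cu),round(cv_)),"ctr",plane(d,cu,cv_,.005).round(4),(round(x,4),round(y,4)),"diam",round(2*r,4),2*np.sqrt(cv2.contourArea(P)/np.pi), "depthz",depth(d,cu,cv_)[2].round(4))
d=load("top0.npz")
cv2.imwrite("pics/crop0.png",cv2.resize(d["img"][90:230,190:430,::-1],None,fx=3.3,fy=3.3,interpolation=cv2.INTER_CUBIC))
d=load("scene0.npz")
cv2.imwrite("pics/crop1.png",cv2.resize(d["img"][130:340,260:480,::-1],None,fx=2.8,fy=2.8,interpolation=cv2.INTER_CUBIC))
E
```

```text
top (401, 278) ctr [ 0.211  -0.2807  0.005 ] (0.2112, -0.2806) diam 0.1699 0.16605461838142394 depthz 0.0036
top (318, 233) ctr [0.3806 0.0198 0.005 ] (0.3805, 0.0198) diam 0.1699 0.16594392541012104 depthz 0.0041
top (595, 262) ctr [ 0.2538 -0.9805  0.005 ] (0.2189, -1.0819) diam 0.9127 0.5015178222692142 depthz -0.5818
top (388, 162) ctr [ 0.6385 -0.2466  0.005 ] (0.6386, -0.2466) diam 0.1294 0.1255753661408027 depthz 0.0092
top (501, 117) ctr [ 0.7948 -0.6678  0.005 ] (0.7971, -0.6673) diam 0.2637 0.2062963996382015 depthz 0.1592
scene (197, 397) ctr [ 0.7087 -0.5974  0.005 ] (0.6795, -0.5872) diam 0.2889 0.19143217753945793 depthz 0.1656
scene (293, 293) ctr [ 0.641  -0.2482  0.005 ] (0.639, -0.2471) diam 0.1308 0.12679562980817163 depthz 0.005
scene (197, 218) ctr [ 0.2144 -0.2824  0.005 ] (0.2118, -0.2802) diam 0.1715 0.16693491488043954 depthz 0.0063
scene (304, 200) ctr [0.384  0.0178 0.005 ] (0.3822, 0.0204) diam 0.1723 0.16702739066257505 depthz 0.0059
scene (340, 30) ctr [-0.4568  1.0125  0.005 ] (-0.4189, 1.0291) diam 0.9394 0.5332794366100306 depthz -0.0841
```

View pics/crop0.png

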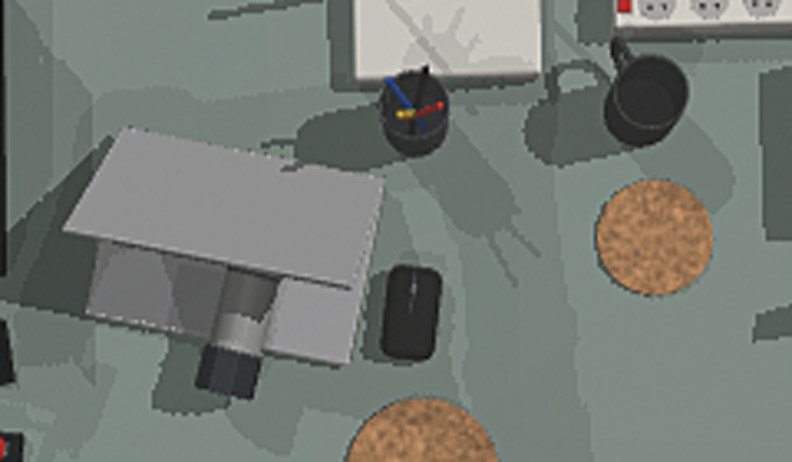

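View pics/crop1.png

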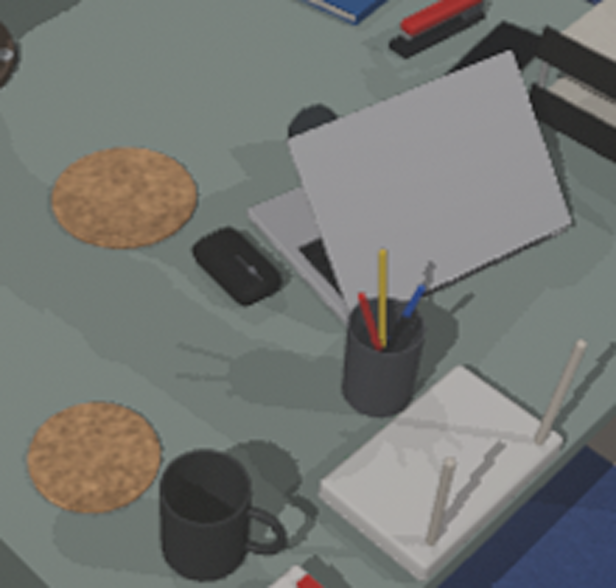

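The smallest disc, seen in the close crop, has a measured diameter of about 130 mm. It is the coaster, centred at (0.639,-0.247); the two 170 mm discs are decoys. Next come the flask axis, the laptop and the lid, all measured from depth and two views.

Run:
```python
from h import *
d=load("top0.npz"); s=load("scene0.npz"); P=points(d); S=points(s)
# boot: dark, around crop (228,372)/3.3+ (190,90)
g=d["img"].max(2); m=np.zeros(g.shape,np.uint8); m[190:216,245:275]=((g<70)[190:216,245:275]&(P[190:216,245:275,2]>0.05))
q=P[m>0]; print("boot n",len(q),q.min(0).round(3),q.max(0).round(3),"med",np.median(q,0).round(4))
top=q[q[:,2]>0.072]; print("boot top flat",len(top),top.mean(0).round(4))
r=cv2.minAreaRect(top[:,:2].astype(np.float32)*1000); print(r)
# steel body: exposed pts above deck, below lid
box=P[172:216,245:285].reshape(-1,3); k=(box[:,2]>0.07)&(box[:,2]<0.085); b=box[k]
c=b[:,:2].mean(0);u,sv,vt=np.linalg.svd(b[:,:2]-c); print("ridge",len(b),c.round(4),vt[0],sv, b.min(0),b.max(0))
# lid plane, from scene and top
for n,Q,reg in (("top",P,(slice(135,172),slice(225,295))),("scene",S,(slice(160,230),slice(375,455)))):
    b=Q[reg].reshape(-1,3); b=b[(b[:,2]>0.03)&(b[:,2]<0.2)]
    for _ in range(4):
        c=b.mean(0); nrm=np.linalg.svd(b-c,full_matrices=False)[2][2]; e=abs((b-c)@nrm); b=b[e<max(.004,2*np.median(e))]
    nrm*=np.sign(nrm[2]); print(n,len(b),c.round(4),nrm.round(4),"angle",np.degrees(np.arccos(nrm[2])),"az of -normal",np.degrees(np.arctan2(-nrm[1],-nrm[0])))
for n,p in dict(lidfrontL=(210,160),lidfrontR=(297,177),lidbackL=(229,129),lidbackR=(306,144),frontR=(295,199),frontL=(216,185)).items(): print(n,depth(d,*p).round(4))
dk=P[190:196,277:292].reshape(-1,3);print("deck z",np.median(dk[:,2]))
cv2.imwrite("pics/crop2.png",cv2.resize(d["img"][120:225,200:320,::-1],None,fx=6,fy=5.7,interpolation=cv2.INTER_CUBIC))
```

```text
boot n 230 [0.396 0.002 0.052] [0.528 0.261 1.671] med [0.497  0.2253 0.0708]
boot top flat 99 [0.4962 0.2251 0.0924]
((459.76019287109375, 119.47152709960938), (262.64849853515625, 45.5815544128418), 71.37966918945312)
ridge 314 [0.5389 0.2151] [-0.96542796  0.26067001] [0.72438454 0.1865063 ] [0.47249888 0.17881517 0.07005987] [0.60388349 0.247842   0.08377257]
top 2073 [0.6669 0.2124 0.1074] [ 0.7176 -0.1597  0.6778] angle 47.325059622845416 az of -normal 167.45194128272726
scene 3642 [0.6706 0.208  0.1008] [ 0.7127 -0.1553  0.6841] angle 46.83812415578716 az of -normal 167.7051900297325
lidfrontL [0.6359 0.3706 0.1717]
lidfrontR [0.5891 0.0898 0.0165]
lidbackL [0.7718 0.3349 0.0266]
lidbackR [0.7095 0.0537 0.02  ]
frontR [0.509  0.0993 0.0097]
frontL [0.5689 0.3905 0.0046]
deck z 0.016110787481860577
```

View pics/crop2.png

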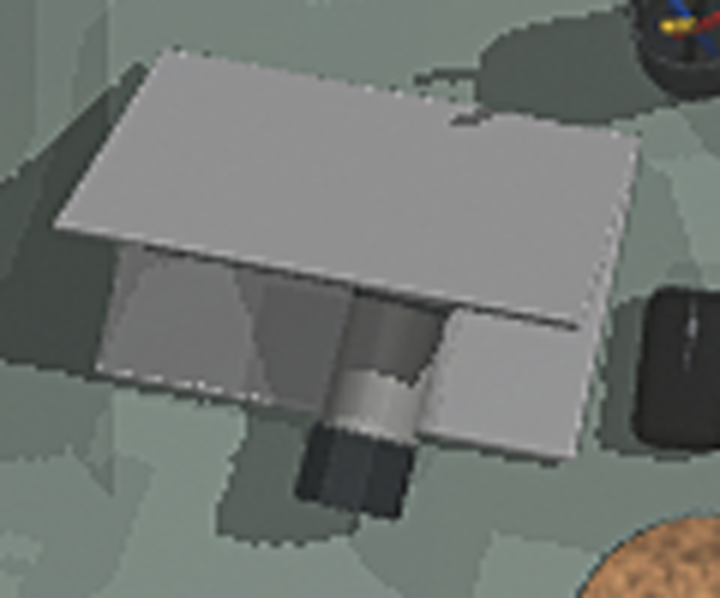

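Run:
```python
from h import *
d=load("top0.npz"); P=points(d)
b0=plane(d,257.8,209.8,.078); b1=plane(d,260.8,195.4,.078); print("base end",b0.round(4),"boot edge",b1.round(4),"len",np.linalg.norm(b1-b0))
for v in range(176,214,3):
    row=P[v,240:290]; k=(row[:,2]>.055)&(row[:,2]<.09); 
    if k.sum(): print(v,k.sum(),row[k].mean(0).round(4),row[k][:,1].min().round(4),row[k][:,1].max().round(4),row[k][:,2].max().round(4))
ax=np.array([np.cos(np.radians(-15.1)),np.sin(np.radians(-15.1))])
# lid geometry: x_lap dir
a=np.radians(-12.4); X=np.array([np.cos(a),np.sin(a)]);Y=np.array([-X[1],X[0]])
n=np.array([.7151,-.1575,.681]);c=np.array([.6687,.2102,.104]) # outer lid plane (6mm off hinge)
q=np.arccos(n[2]); c2=c-.006*n/np.linalg.norm(n)
# hinge at z=.017 along steepest
hx=c2[:2]@X+(c2[2]-.017)/np.tan(q); print("q",q,"hinge s",hx,"edge s",hx-.208*np.cos(q)+.006*np.sin(q),"edge z",.017+.208*np.sin(q)+.006*np.cos(q))
for e in (b0,): print("base s",e[:2]@X, "cap s",(e[:2]+.19*ax)@X,"short of hinge",hx-(e[:2]+.19*ax)@X,"mid",(e[:2]+.095*ax))
for p in [(297,177),(210,160)]: print("edge corner", plane(d,*p,.175).round(4), plane(d,*p,.175)[:2]@X,plane(d,*p,.175)[:2]@Y)
```

```text
base end [0.4698 0.2271 0.078 ] boot edge [0.5203 0.2156 0.078 ] len 0.05178817454406186
176 16 [0.5893 0.1985 0.0717] 0.173 0.2257 0.0859
179 15 [0.5788 0.2041 0.0711] 0.1802 0.23 0.0828
182 16 [0.5683 0.2062 0.07  ] 0.1804 0.234 0.0801
185 16 [0.5577 0.2065 0.0688] 0.1813 0.2329 0.0833
188 16 [0.5471 0.2103 0.0688] 0.1851 0.2378 0.0772
191 16 [0.5365 0.214  0.0692] 0.1889 0.2422 0.0782
194 17 [0.5262 0.2198 0.0671] 0.1926 0.2494 0.0804
197 16 [0.5152 0.2212 0.0715] 0.1959 0.2486 0.0825
200 17 [0.5046 0.2232 0.0714] 0.1954 0.2528 0.0815
203 18 [0.4942 0.2253 0.0698] 0.197 0.2571 0.0801
206 18 [0.4836 0.2291 0.0699] 0.2002 0.2612 0.0859
209 8 [0.4727 0.2152 0.0688] 0.2036 0.2268 0.0773
q 0.8216689662427893 hinge s 0.6806770371262444 edge s 0.5434227376167193 edge z 0.17340095033646566
base s 0.4100350064814186 cap s 0.5998240827241929 short of hinge 0.08085295440205154 mid [0.56148146 0.20235996]
edge corner [0.5706 0.0814 0.175 ] 0.5398448626764568 0.20202259635157352
edge corner [0.6353 0.3698 0.175 ] 0.5411142276679447 0.4975588791556256
```

```bash
cat >> h.py <<'E'
from scipy.spatial.transform import Rotation as Ro
def to(pos,R,st,n=None):
    """print tool-frame shift & turn from current to target (units)"""
    R0=Ro.from_rotvec(st["ee_rot"]); 
    w=(R0.inv()*R).as_rotvec()/.08; 
    a=R0.inv().apply(np.asarray(pos)-st["position"])/.04; b=R.inv().apply(np.asarray(pos)-st["position"])/.04
    print("turn units",w.round(2),"| shift before turn",a.round(2),"| shift after turn",b.round(2))
def down(az,flip=1):
    x=np.array([np.cos(az),np.sin(az),0])*flip; z=np.array([0,0,-1.]); return Ro.from_matrix(np.stack([x,np.cross(z,x),z],1))
def log():
    from cell import arm
    s=arm.observe(); 
    with open("log.txt","a") as f: f.write(" ".join("%.6f"%v for v in np.r_[s["joints"],s["position"],s["ee_rot"]])+"\n")
    return s
E
python3 - <<'E'
from h import *
s=log(); print(Ro.from_rotvec(s["ee_rot"]).as_matrix().round(3))
az=np.radians(-15.1)
g=np.array([.475,.226])+.07*np.array([np.cos(az),np.sin(az)]); print(g)
for f in (1,-1): to([*g,.25],down(az,f),s)
E
```

```text
[[-0.937  0.348 -0.   ]
 [ 0.348  0.937 -0.001]
 [-0.    -0.001 -1.   ]]
[0.54258308 0.20776468]
turn units [0.000e+00 2.000e-02 3.812e+01] | shift before turn [-10.9   -6.02  -0.04] | shift after turn [10.3   7.   -0.05]
turn units [-0.02  0.   -1.15] | shift before turn [-10.9   -6.02  -0.04] | shift after turn [-10.3   -7.    -0.05]
```

```bash
python3 -m pendant '[[[0,0,0,0,0,-0.6,0],[0,0,0,0,0,-0.55,0],[-0.3,-0.25,0,0,0,0,0],[-0.65,-0.5,0,0,0,0,0],[-0.65,-0.5,0,0,0,0,0],[-0.65,-0.5,0,0,0,0,0],[-0.65,-0.5,0,0,0,0,0],[-0.65,-0.5,0,0,0,0,0],[-0.65,-0.5,0,0,0,0,0],[-0.65,-0.5,0,0,0,0,0],[-0.65,-0.5,0,0,0,0,0],[-0.65,-0.5,0,0,0,0,0],[-0.65,-0.5,0,0,0,0,0],[-0.65,-0.5,0,0,0,0,0],[-0.65,-0.5,0,0,0,0,0],[-0.65,-0.5,0,0,0,0,0],[-0.35,-0.25,0,0,0,0,0],[0,0,0,0,0,0,0],[0,0,0,0,0,0,0]]]' 60
python3 - <<'E'
from h import *
from cell import arm
s=log(); print(s["joints"].round(3),s["dq"].round(3))
d=arm.get_image("wrist"); np.savez("w1.npz",**d); cv2.imwrite("pics/w1.png",d["img"][:,:,::-1])
R=Ro.from_rotvec(s["ee_rot"]); print("cam in tool",R.inv().apply(-d["R"].T@d["t"]-s["position"]), (d["R"]@R.as_matrix()).round(3))
az=np.radians(-15.1); to([.5426,.2115,.25],down(az,-1),s)
E
```

```text
clock: 1.73
position: [0.4964, 0.2189, 0.2486]
ee_rot: [-0.419, -3.113, 0.001]
force: [0.1, 0.2, -0.7]
width: 1.001
[-0.646  0.3    0.17   1.786 -0.057  1.061  0.848] [-0.035 -0.003 -0.039  0.002 -0.006  0.    -0.01 ]
cam in tool [ 0.07280467  0.00067466 -0.137153  ] [[ 0.     1.     0.001]
 [-0.964  0.    -0.266]
 [-0.266 -0.     0.964]]
turn units [-0.   -0.   -0.05] | shift before turn [-1.16  0.13 -0.04] | shift after turn [-1.16  0.12 -0.04]
```

View pics/w1.png

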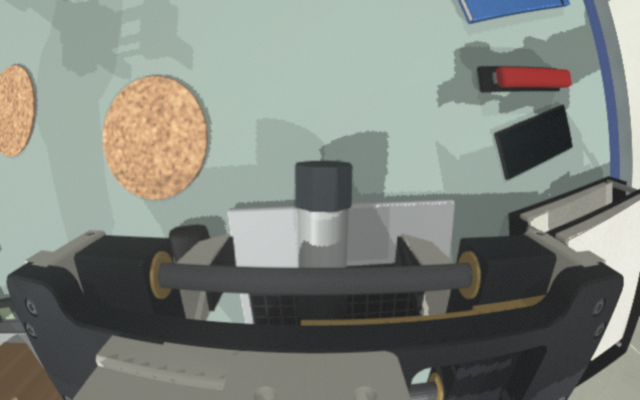

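The wrist view shows the boot's end at (323,163), the boot/steel edge at (323,208), and the keyboard under the lid. The decoy disc is at (155,137). I'll triangulate the flask against the top view.

Run:
```python
from h import *
d=load("top0.npz"); w=load("w1.npz")
cv2.imwrite("pics/w1c.png",cv2.resize(w["img"][130:270,250:400,::-1],None,fx=5,fy=4,interpolation=cv2.INTER_CUBIC))
for a,b in (((323,208),(260.8,195.4)),((323,163),(257.8,209.8))):
    print(tri(w,a,d,b,True), plane(w,*a,.078,True).round(4))
for z in (.047,): print([plane(w,u,190,z,True).round(4) for u in (296,352)],[plane(w,u,235,z,True).round(4) for u in (300,347)])
```

```text
(array([0.52350115, 0.22081914, 0.04442847]), np.float64(0.0018915200080518973)) [0.5145 0.2232 0.078 ]
(array([0.47328465, 0.23386395, 0.03744501]), np.float64(0.003869726291646859)) [0.4693 0.2353 0.078 ]
[array([0.4951, 0.1978, 0.047 ]), array([0.5117, 0.2586, 0.047 ])] [array([0.5482, 0.1872, 0.047 ]), array([0.5628, 0.2404, 0.047 ])]
```

View pics/w1c.png

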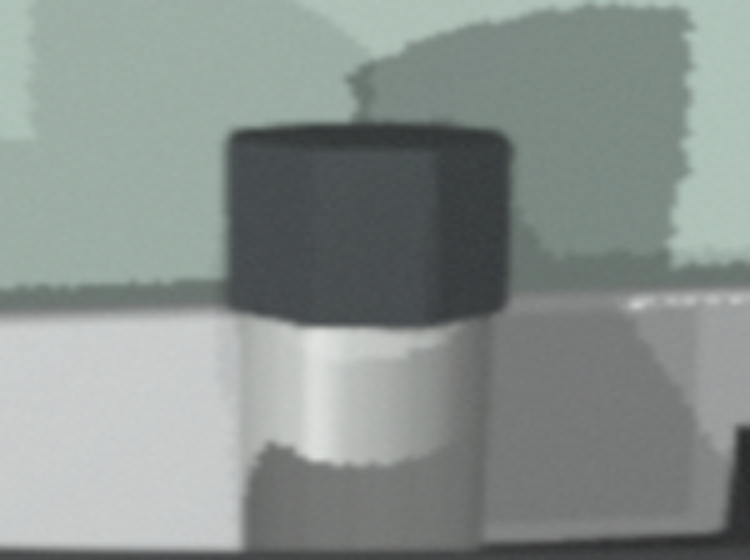

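```bash
python3 - <<'E'
from h import *
from cell import arm
to([.540,.215,.25],down(np.radians(-15.3),-1),arm.observe())
E
python3 -m pendant '[[[-0.25,0,0,0,0,0,0],[-0.4,0,0,0,0,0,0],[-0.4,0.03,0,0,0,0,0],[0,0,0,0,0,0,0],[0,0,0,0,0,0,0]]]'
python3 - <<'E'
from h import *
from cell import arm
s=log();to([.540,.215,.05],down(np.radians(-15.3),-1),s)
d=arm.get_image("wrist"); np.savez("w2.npz",**d); cv2.imwrite("pics/w2.png",d["img"][:,:,::-1])
E
```

```text
turn units [ 0.   -0.01  0.02] | shift before turn [-1.1   0.16 -0.04] | shift after turn [-1.1   0.16 -0.04]
clock: 2.2
position: [0.5372, 0.2113, 0.2484]
ee_rot: [-0.413, -3.114, 0.0]
force: [-0.6, 0.2, -1.0]
width: 1.002
turn units [-0.   -0.    0.04] | shift before turn [-0.04  0.11  4.96] | shift after turn [-0.04  0.11  4.96]
```

View pics/w2.png

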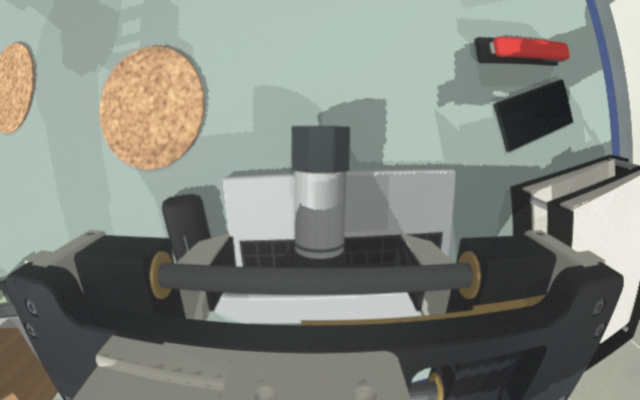

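The flask lies centred between the jaws, its boot at columns 292–350, within a few mm of the tool line. Descending now.

```bash
python3 -m pendant '[[[0,0.11,0.3,0,0,0.04,0],[0,0,0.6,0,0,0,0],[0,0,0.7,0,0,0,0],[0,0,0.7,0,0,0,0],[0,0,0.7,0,0,0,0],[0,0,0.7,0,0,0,0],[0,0,0.6,0,0,0,0],[0,0,0.4,0,0,0,0],[0,0,0.25,0,0,0,0],[0,0,0,0,0,0,0],[0,0,0,0,0,0,0]]]'
python3 - <<'E'
from h import *
from cell import arm
s=log();to([.540,.215,.05],down(np.radians(-15.3),-1),s)
d=arm.get_image("top"); np.savez("t3.npz",**d); a=d["img"][120:230,200:320,::-1]
w=arm.get_image("wrist")["img"][:,:,::-1]
cv2.imwrite("pics/c3.png",np.hstack([cv2.resize(a,(400,370),interpolation=2),cv2.resize(w[60:330],(400,370))]))
E
```

```text
clock: 3.17
position: [0.5377, 0.2155, 0.0506]
ee_rot: [-0.417, -3.113, 0.0]
force: [-0.5, 0.2, 0.9]
width: 0.997
turn units [-0.   -0.01  0.01] | shift before turn [-0.06  0.    0.01] | shift after turn [-0.06  0.    0.01]
```

View pics/c3.png

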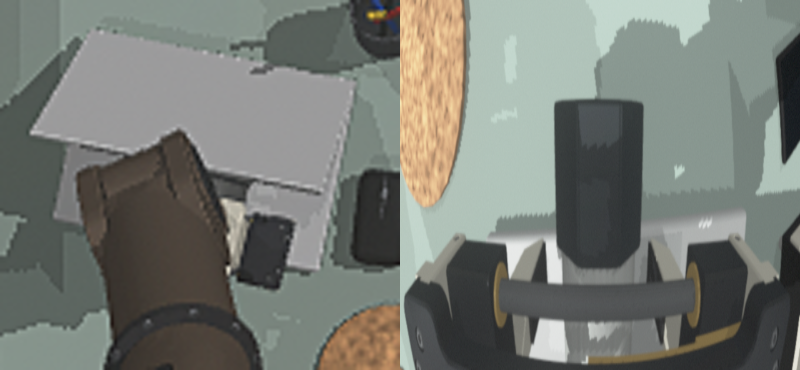

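The flask body is between the fingers in the wrist crop, with the boot at about (600,180). Closing now.

```bash
python3 -m pendant '[[[0,0,0,0,0,0,0.3],[0,0,0,0,0,0,0.6],[0,0,0,0,0,0,1],[0,0,0,0,0,0,1],[0,0,0,0,0,0,1],[0,0,0,0,0,0,1],[0,0,0,0,0,0,1],[0,0,0,0,0,0,1]]]' 55
```

```text
clock: 3.93
position: [0.5383, 0.2155, 0.051]
ee_rot: [0.418, 3.113, 0.001]
force: [-1.0, 1.3, 3.0]
width: 0.625
```

```bash
python3 -m pendant '[[[0,0,-0.1,0,0,0,1],[0.15,0,-0.05,0,0,0,1],[0.3,0,0,0,0,0,1],[0.3,0,0,0,0,0,1],[0.3,0,0,0,0,0,1],[0.3,0,0,0,0,0,1],[0.4,0,0,0,0,0,1],[0.4,0,-0.1,0,0,0,1],[0.4,0,-0.3,0,0,0,1],[0.4,0,-0.5,0,0,0,1],[0.4,0,-0.5,0,0,0,1],[0.3,0,-0.5,0,0,0,1],[0,0,-0.3,0,0,0,1],[0,0,0,0,0,0,1],[0,0,0,0,0,0,1]]]'
python3 - <<'E'
from h import *
from cell import arm
s=log();print(s["joints"].round(3),s["ft_torque"].round(2))
d=arm.get_image("top"); np.savez("t4.npz",**d); a=d["img"][110:260,200:350,::-1]
w=arm.get_image("scene")["img"][:,:,::-1]
cv2.imwrite("pics/c4.png",np.hstack([cv2.resize(a,(400,400),interpolation=2),cv2.resize(w[80:300,230:470],(400,400),interpolation=2)]))
E
```

```text
clock: 5.18
position: [0.3968, 0.254, 0.145]
ee_rot: [0.417, 3.113, 0.002]
force: [0.2, -0.3, -6.1]
width: 0.622
[-0.819  0.312  0.17   2.076 -0.076  0.758  0.703] [ 0.08  0.15 -0.01]
```

View pics/c4.png

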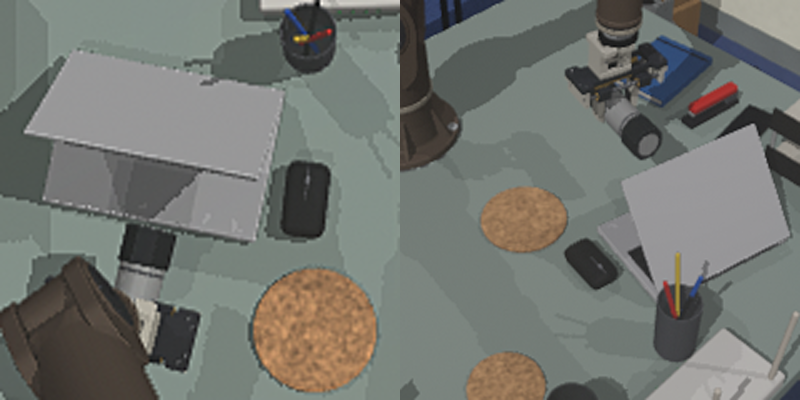

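```bash
cat > kin.py <<'E'
import numpy as np, itertools
from scipy.spatial.transform import Rotation as Ro
from scipy.optimize import least_squares
def fk(q,p,sg):
    h,L1,a,L2,L3,c1,c7,b=p
    Z=lambda x:Ro.from_euler('z',x); Y=lambda x:Ro.from_euler('y',x)
    R=Z(sg[0]*q[0]+c1); P=R.apply([b,0,h])
    R=R*Y(q[1])*Z(sg[1]*q[2]); P=P+R.apply([a,0,L1])
    R=R*Y(q[3]); P=P+R.apply([-a,0,L2])
    R=R*Z(sg[2]*q[4])*Y(q[5]); P=P+R.apply([0,0,L3])
    return P,R*Z(sg[3]*q[6]+c7)
def res(p,D,sg):
    o=[]
    for r in D:
        P,R=fk(r[:7],p,sg); o+=list(P-r[7:10])+list(.3*(R.inv()*Ro.from_rotvec(r[10:])).as_rotvec())
    return np.array(o)
def fit():
    D=np.loadtxt("log.txt"); best=None
    for sg in itertools.product((1,-1),repeat=4):
      for c7 in (0,1.57,3.14,-1.57):
        f=least_squares(res,[.3,.4,0,.4,.3,0,c7,0],args=(D,sg),max_nfev=60)
        if best is None or f.cost<best[0]: best=(f.cost,f.x,sg)
    return best,D
if __name__=="__main__":
    (c,p,sg),D=fit(); print(c,p.round(4),sg,len(D)); print(np.abs(res(p,D,sg)).max())
E
python3 kin.py
```

```text
4.636307338852589e-05 [-5.4681e+00  5.0290e-01  2.9200e-02  4.1010e-01 -5.4206e+00 -9.0200e-02
  1.4806e+00 -4.2000e-03] (-1, -1, -1, -1) 5
0.005399242476679833
```

```bash
python3 -m pendant '[[[0,0,-0.7,0,0,0,1],[0,0,-0.7,0,0,0,1],[0,0,-0.7,0,0,0,1],[0,0,-0.3,0,-0.6,0,1],[0,0,0,0,-0.9,0,1],[0,0,0,0,-0.9,0,1],[0,0,0,0,-0.9,0,1],[0,0,0,0,-0.5,0,1],[0,0,0,0,0,0,1],[0,0,0,0,0,0,1]]]'
python3 -c "
from h import *
print(log()['joints'].round(3))"
python3 -m pendant '[[[0,0,0,-0.9,0,0,1],[0,0,0,-0.9,0,0,1],[0,0,0,-0.9,0,0,1],[0,0,0,-0.9,0,0,1],[0,0,0,0,0,0,1],[0,0,0,0,0,0,1]]]'
python3 -c "
from h import *
print(log()['joints'].round(3))"
python3 kin.py
```

```text
clock: 6.12
position: [0.3964, 0.2534, 0.2396]
ee_rot: [0.376, 2.817, -0.06]
force: [-0.5, -0.3, -5.9]
width: 0.621
[-1.041  0.103  0.166  2.108  0.35   0.837  0.205]
clock: 6.62
position: [0.3977, 0.2518, 0.2403]
ee_rot: [0.315, 2.768, 0.339]
force: [-0.4, 0.4, -5.8]
width: 0.617
[-0.956 -0.022  0.204  2.276  0.215  0.495  0.424]
0.00022221059226717373 [ 0.3019  0.552   0.0068  0.4355  0.3716 -0.0925  1.48   -0.0085] (-1, -1, -1, -1) 7
0.00859880260949191
```

```bash
cat > kin.py <<'E'
import numpy as np, itertools
from scipy.spatial.transform import Rotation as Ro
from scipy.optimize import least_squares
Z=lambda x:Ro.from_euler('z',x); Y=lambda x:Ro.from_euler('y',x)
SG=(-1,-1,-1,-1)
def fk(q,p,sg=SG,full=False):
    h,L1,a,L2,L3,c1,c7,b,a2,a6,o2,o4,o6,o3,o5=p
    R=Z(sg[0]*q[0]+c1); P0=P=R.apply([b,0,h])
    R=R*Y(q[1]+o2)*Z(sg[1]*q[2]+o3); P1=P=P+R.apply([a,0,L1])
    R=R*Y(q[3]+o4); P2=P=P+R.apply([a2,0,L2])
    R=R*Z(sg[2]*q[4]+o5)*Y(q[5]+o6); P=P+R.apply([a6,0,L3])
    if full: return P0,P1,P2,P,R*Z(sg[3]*q[6]+c7)
    return P,R*Z(sg[3]*q[6]+c7)
X0=np.array([.3,.5,0,.43,.35,-.09,1.48,0,0,0,0,0,0,0,0])
PR=np.array([.3,.3,.1,.3,.3,.3,.3,.05,.1,.1,.05,.05,.05,.05,.05])
def res(p,D,reg=True):
    o=[]
    for r in D:
        P,R=fk(r[:7],p); o+=list(P-r[7:10])+list(.3*(R.inv()*Ro.from_rotvec(r[10:])).as_rotvec())
    if reg: o+=list(.002*(p-X0)/PR)
    return np.array(o)
def fit():
    D=np.loadtxt("log.txt"); f=least_squares(res,X0,args=(D,)); return f.x,D
if __name__=="__main__":
    p,D=fit(); print(p.round(4),len(D)); r=res(p,D,False).reshape(-1,6); print((r*1000).round(1))
E
python3 kin.py
```

```text
[ 0.2964  0.5494  0.0442  0.4337  0.3677 -0.0593  1.4766 -0.0095 -0.003
  0.0046 -0.0608  0.0442  0.0117 -0.0333  0.0026] 7
[[ 3.8  0.3  1.4  1.6  2.5  0.7]
 [-0.8  0.6  1.2  2.2  0.5 -0.2]
 [ 0.1 -2.9  1.   1.9  0.9 -0.2]
 [ 1.  -3.3 -4.9 -0.5  3.   0.4]
 [-3.9  6.6 -2.2  2.1  0.3 -0.3]
 [-6.2 -2.8  1.5 -6.2 -1.9 -0.5]
 [-0.1  6.7  2.1 -5.5  4.6  0.1]]
```

```bash
cat > fit2.py <<'E'
import numpy as np, itertools
from kin import *
D=np.loadtxt("log.txt")
def fk2(q,p,sg):
    # general: per-joint xyz offset after each joint
    h,L1,a,L2,L3,c1,c7,b,a2,a6,y1,y2,y3,y4=p
    R=Z(sg[0]*q[0]+c1);P=R.apply([b,y1,h])
    R=R*Y(sg[1]*q[1])*Z(sg[2]*q[2]);P=P+R.apply([a,y2,L1])
    R=R*Y(sg[3]*q[3]);P=P+R.apply([a2,y3,L2])
    R=R*Z(sg[4]*q[4])*Y(sg[5]*q[5]);P=P+R.apply([a6,y4,L3])
    return P,R*Z(sg[6]*q[6]+c7)
def r2(p,sg,x0,reg=1):
    o=[]
    for r in D:
        P,R=fk2(r[:7],p,sg); o+=list(P-r[7:10])+list(.3*(R.inv()*Ro.from_rotvec(r[10:])).as_rotvec())
    return np.array(o+([*(.003*(p-x0)/.2)] if reg else []))
out=[]
for s in itertools.product((1,-1),repeat=3):
  for s2 in itertools.product((1,-1),repeat=2):
    sg=(-1,1,s[0],1,s[1],1,s[2])
    if s2!=(1,1): sg=(-1,1,s[0],s2[0],s[1],s2[1],s[2])
    for c7 in (0,1.5,3.1,-1.5):
      x0=np.array([.3,.5,0,.43,.35,-.09,c7]+[0]*7)
      f=least_squares(r2,x0,args=(sg,x0),max_nfev=40); out.append((f.cost,sg,f.x))
out.sort(key=lambda t:t[0])
for c,s,x in out[:3]: print(c,s,x.round(3)); print((r2(x,s,x,0).reshape(-1,6)*1000).round(1))
E
python3 fit2.py
```

```text
2.077128968309957e-06 (-1, 1, -1, 1, -1, 1, -1) [ 2.72e-01  5.57e-01  0.00e+00  4.28e-01  3.48e-01 -1.00e-03  1.57e+00
  0.00e+00 -0.00e+00  0.00e+00 -3.50e-02 -9.00e-03 -9.00e-03 -0.00e+00]
[[ 0.1  0.  -0.   0.  -0.   0. ]
 [-0.  -0.   0.   0.  -0.   0. ]
 [-0.  -0.1  0.  -0.  -0.   0. ]
 [-0.  -0.  -0.   0.  -0.   0. ]
 [-0.   0.1  0.  -0.   0.   0. ]
 [-0.  -0.  -0.  -0.1 -0.   0. ]
 [ 0.   0.1  0.  -0.1  0.1  0. ]]
0.0002635345760573235 (-1, 1, -1, 1, -1, 1, -1) [ 2.710e-01  5.580e-01 -1.000e-03  4.280e-01  3.470e-01  6.000e-03
  1.578e+00 -0.000e+00  0.000e+00 -1.000e-03 -3.800e-02 -9.000e-03
 -9.000e-03 -1.000e-03]
[[-0.5  0.1 -0.1  0.   0.  -0.1]
 [ 0.  -0.  -0.1 -0.   0.  -0.1]
 [-0.1  0.2 -0.  -0.   0.  -0.1]
 [-0.1  0.2  0.2 -0.   0.  -0.1]
 [ 0.3 -0.4  0.   0.  -0.  -0.1]
 [ 0.4  0.3 -0.1  0.6  0.  -0.2]
 [ 0.  -0.4 -0.   0.6 -0.5 -0.3]]
0.0002775906805073077 (-1, 1, -1, 1, -1, 1, -1) [ 2.740e-01  5.560e-01  1.000e-03  4.280e-01  3.500e-01 -8.000e-03
  1.563e+00  0.000e+00 -1.000e-03  1.000e-03 -3.200e-02 -9.000e-03
 -9.000e-03  0.000e+00]
[[ 0.6  0.   0.  -0.  -0.   0.1]
 [-0.   0.   0.1  0.  -0.   0.1]
 [-0.  -0.3  0.1  0.  -0.   0.1]
 [ 0.  -0.3 -0.3  0.  -0.   0.1]
 [-0.3  0.5 -0.  -0.   0.   0.1]
 [-0.4 -0.3  0.  -0.7 -0.   0.2]
 [ 0.   0.5  0.  -0.7  0.6  0.3]]
```

```bash
cat > ik.py <<'E'
from fit2lib import *
E
cat > fit2lib.py <<'E'
import numpy as np
from scipy.spatial.transform import Rotation as Ro
from scipy.optimize import least_squares
Z=lambda x:Ro.from_euler('z',x); Y=lambda x:Ro.from_euler('y',x)
p=None
def fk(q,full=False):
    h,L1,a,L2,L3,c1,c7,b,a2,a6,y1,y2,y3,y4=p
    R=Z(-q[0]+c1);P=R.apply([b,y1,h])
    R=R*Y(q[1])*Z(-q[2]);E=P=P+R.apply([a,y2,L1])
    R=R*Y(q[3]);W=P=P+R.apply([a2,y3,L2])
    R=R*Z(-q[4])*Y(q[5]);P=P+R.apply([a6,y4,L3])
    R=R*Z(-q[6]+c7)
    return (E,W,P,R) if full else (P,R)
def r2(x):
    global p; p=x; o=[]
    for r in D:
        P,R=fk(r[:7]); o+=list(P-r[7:10])+list(.3*(R.inv()*Ro.from_rotvec(r[10:])).as_rotvec())
    return np.array(o+[*(.003*(x-x0)/.2)])
D=np.loadtxt("log.txt"); x0=np.array([.272,.557,0,.428,.348,0,1.571]+[0]*3+[-.035,-.009,-.009,0.])
p=least_squares(r2,x0).x
lo=np.array([-2.62,-.44,-1.27,.08,-1.32,.12,-2.74])+.03; hi=np.array([2.62,2.09,1.32,2.57,4.46,2,2.74])-.03
def ik(P,R,q0,w=.003):
    f=lambda q:np.r_[fk(q)[0]-P,.3*(R.inv()*fk(q)[1]).as_rotvec(),w*(q-q0)]
    s=least_squares(f,np.clip(q0,lo+1e-3,hi-1e-3),bounds=(lo,hi),max_nfev=80); e=f(s.x)[:6]; 
    return s.x,np.abs(e).max()
def pose(axis_lean,phi,delta,flip):
    """tool rot when flask cap dir is at elevation 'axis_lean' (0 lying,pi/2 upright), azimuth phi; flip=+1: tool x=cap side"""
    c=np.array([np.cos(phi),np.sin(phi),0]);u=np.array([0,0,1.])
    ax=c*np.cos(axis_lean)+u*np.sin(axis_lean); n=-c*np.sin(axis_lean)+u*np.cos(axis_lean)  # n: up side
    z=-n*np.cos(delta)-ax*np.sin(delta); x=(ax*np.cos(delta)-n*np.sin(delta))*flip
    return Ro.from_matrix(np.stack([x,np.cross(z,x),z],1))
E
cat > s.py <<'E'
from fit2lib import *
q0=D[-1][:7]; rng=np.random.default_rng(0)
tgt=np.array([.6385,-.247,.105])
for flip in (1,-1):
  for ph in range(-180,180,30):
    R=pose(np.pi/2,np.radians(ph),.3,flip); best=None
    for k in range(10):
        qs=q0 if k==0 else rng.uniform(lo,hi)
        q,e=ik(tgt-R.apply([0,0,.003]),R,qs,1e-5)
        if e<.002:
            E,W,_,_=fk(q,True); d=np.abs(q-q0).max()
            if best is None or d<best[0]: best=(d,q,W,E)
    if best: print(flip,ph,best[1].round(2),"W",best[2].round(2),"E",best[3].round(2))
E
python3 s.py
```

```text
1 -120 [-0.04  1.13 -0.15  1.22  0.99  1.85  2.14] W [0.81 0.04 0.21] E [ 0.51 -0.02  0.51]
1 -90 [ 0.11  1.03 -0.51  1.7   1.48  1.76  1.98] W [0.64 0.09 0.21] E [ 0.47 -0.09  0.56]
1 -60 [-0.44  0.9   0.32  2.19  1.85  1.01  1.57] W [0.47 0.04 0.21] E [0.41 0.14 0.62]
1 -30 [ 0.68  1.03 -0.78  2.4   2.71  1.63  2.13] W [ 0.35 -0.08  0.21] E [ 0.35 -0.33  0.55]
1 0 [ 1.17  1.05 -0.82  2.31  3.49  0.96  2.26] W [ 0.3  -0.25  0.21] E [ 0.15 -0.46  0.54]
1 30 [ 1.42  1.17 -0.98  1.95 -1.29  0.41  1.17] W [ 0.35 -0.42  0.21] E [ 0.03 -0.52  0.48]
1 60 [ 0.83  1.02 -0.09  1.53 -1.15  1.41  0.97] W [ 0.47 -0.54  0.21] E [ 0.29 -0.38  0.56]
1 90 [ 0.77  1.22 -0.22  0.99 -0.74  1.8   0.77] W [ 0.64 -0.58  0.21] E [ 0.35 -0.4   0.46]
-1 -120 [-0.35  1.17  0.46  1.26  0.59  1.56 -0.77] W [0.81 0.04 0.21] E [0.5  0.13 0.49]
-1 -90 [-0.68  1.12  0.74  1.78  0.78  0.89 -0.84] W [0.64 0.09 0.21] E [0.42 0.28 0.52]
-1 -60 [ 0.22  0.95 -0.57  2.14  1.95  1.64 -1.27] W [0.47 0.04 0.21] E [ 0.44 -0.14  0.59]
-1 -30 [ 0.46  0.92 -0.49  2.41  2.69  1.55 -1.27] W [ 0.35 -0.08  0.21] E [ 0.38 -0.24  0.6 ]
-1 0 [ 1.11  1.01 -0.74  2.32  3.53  1.   -0.97] W [ 0.3  -0.25  0.21] E [ 0.17 -0.44  0.57]
-1 30 [ 1.42  1.17 -0.98  1.95 -1.29  0.41 -1.98] W [ 0.35 -0.42  0.21] E [ 0.03 -0.52  0.48]
-1 60 [ 0.98  1.05 -0.35  1.51 -0.98  1.26 -2.27] W [ 0.47 -0.54  0.21] E [ 0.23 -0.43  0.55]
```

```bash
cat > path.py <<'E'
from fit2lib import *
import sys
def track(wps,q):
    """wps: (mid pos of grasp, lean, phi_deg, delta)"""
    for i in range(len(wps)-1):
        a,b=[np.array([*w[0],*w[1:]],float) for w in wps[i:i+2]]; N=12
        for k in range(1,N+1):
            v=a+(b-a)*k/N; R=pose(v[3],np.radians(v[4]),v[5],-1)
            q1,e=ik(v[:3]-R.apply([0,0,.003]),R,q,.002); st=np.abs(q1-q).max(); q=q1
            if e>.003 or st>.5: print("  bad",i,k,e.round(4),st.round(2))
        E,W,_,_=fk(q,True); print(i+1,wps[i+1],q.round(2),"W",W.round(2))
    return q
M=(.375,.26)
for phi in (-60,-75,-90):
    print(phi)
    q=D[-1][:7]
    track([((.4,.25,.24),0,-15.3,0),((*M,.15),0,-15.3,0),((*M,.035),0,-15.3,.0),((*M,.15),0,-15.3,.3),((*M,.035),0,-15.3,.3),((*M,.25),0,-15.3,.3),((.5,-.1,.3),.0,phi,.3),((.6385,-.247,.3),.8,phi,.3),((.6385,-.247,.25),1.57,phi,.3),((.6385,-.247,.105),1.57,phi,.3)],q)
E
python3 path.py
```

```text
-60
1 ((0.375, 0.26, 0.15), 0, -15.3, 0) [-0.87  0.28  0.17  2.1  -0.07  0.77  0.65] W [0.37 0.26 0.5 ]
2 ((0.375, 0.26, 0.035), 0, -15.3, 0.0) [-0.82  0.48  0.12  2.19 -0.13  0.47  0.71] W [0.37 0.26 0.39]
3 ((0.375, 0.26, 0.15), 0, -15.3, 0.3) [-0.59  0.41  0.05  1.94 -0.28  1.02  0.93] W [0.48 0.23 0.49]
4 ((0.375, 0.26, 0.035), 0, -15.3, 0.3) [-0.57  0.58  0.01  2.02 -0.33  0.77  1.01] W [0.48 0.23 0.37]
5 ((0.375, 0.26, 0.25), 0, -15.3, 0.3) [-0.61  0.29  0.06  1.83 -0.25  1.25  0.86] W [0.48 0.23 0.59]
6 ((0.5, -0.1, 0.3), 0.0, -60, 0.3) [-0.07  0.35  0.42  1.65 -0.34  1.42  0.96] W [ 0.55 -0.19  0.64]
7 ((0.6385, -0.247, 0.3), 0.8, -60, 0.3) [-0.36  0.35  0.61  1.75  0.25  0.78  0.56] W [ 0.55 -0.1   0.61]
8 ((0.6385, -0.247, 0.25), 1.57, -60, 0.3) [-0.92  0.88  1.1   2.22  1.8   0.43 -1.44] W [0.47 0.04 0.35]
9 ((0.6385, -0.247, 0.105), 1.57, -60, 0.3) [-0.77  1.1   0.81  2.22  1.93  0.6  -1.82] W [0.47 0.04 0.21]
-75
1 ((0.375, 0.26, 0.15), 0, -15.3, 0) [-0.87  0.28  0.17  2.1  -0.07  0.77  0.65] W [0.37 0.26 0.5 ]
2 ((0.375, 0.26, 0.035), 0, -15.3, 0.0) [-0.82  0.48  0.12  
[... 1007 characters left out ...]
15.3, 0.3) [-0.59  0.41  0.05  1.94 -0.28  1.02  0.93] W [0.48 0.23 0.49]
4 ((0.375, 0.26, 0.035), 0, -15.3, 0.3) [-0.57  0.58  0.01  2.02 -0.33  0.77  1.01] W [0.48 0.23 0.37]
5 ((0.375, 0.26, 0.25), 0, -15.3, 0.3) [-0.61  0.29  0.06  1.83 -0.25  1.25  0.86] W [0.48 0.23 0.59]
6 ((0.5, -0.1, 0.3), 0.0, -90, 0.3) [-0.11  0.27  0.51  1.76 -0.43  1.29  0.54] W [ 0.5  -0.2   0.64]
7 ((0.6385, -0.247, 0.3), 0.8, -90, 0.3) [-0.41  0.52  0.71  1.55  0.18  1.08  0.13] W [ 0.64 -0.08  0.61]
8 ((0.6385, -0.247, 0.25), 1.57, -90, 0.3) [-0.82  1.01  1.03  1.78  0.61  0.87 -0.49] W [0.64 0.09 0.35]
9 ((0.6385, -0.247, 0.105), 1.57, -90, 0.3) [-0.78  1.23  0.94  1.78  0.55  0.76 -0.65] W [0.64 0.09 0.21]
```

```bash
cat > path2.py <<'E'
from fit2lib import *
A=np.array([.5706,.0814,.173]);B=np.array([.635,.370,.173])
edge=[A+(B-A)*t for t in np.linspace(0,1,30)]
def clr(q):
    E,W,P,_=fk(q,True); best=9
    for a,b in ((E,W),(W,P)):
        for t in np.linspace(0,1,30): best=min(best,min(np.linalg.norm(a+(b-a)*t-e) for e in edge))
    return best
def track(wps,q,flip=-1):
    for i in range(len(wps)-1):
        a,b=[np.array([*w[0],*w[1:]],float) for w in wps[i:i+2]]; N=15; mc=9
        for k in range(1,N+1):
            v=a+(b-a)*k/N; R=pose(v[3],np.radians(v[4]),v[5],flip)
            q1,e=ik(v[:3]-R.apply([0,0,.003]),R,q,.002); st=np.abs(q1-q).max(); q=q1; mc=min(mc,clr(q))
            if e>.003 or st>.3: print("  bad",i,k,e.round(4),st.round(2))
        E,W,_,_=fk(q,True); print(i+1,wps[i+1],q.round(2),"E",E.round(2),"W",W.round(2),"lid clr",round(mc,3))
    return q
if __name__=="__main__":
  q0=np.array([-0.61,0.29,0.06,1.83,-0.25,1.25,0.86]); M=(.375,.26)
  for phi in (-30,-45,-60):
    for mid in ((.45,-.05,.35),(.55,-.2,.35)):
      print(phi,mid)
      track([((*M,.25),0,-15.3,.3),(mid,.0,phi,.3),(mid,.8,phi,.3),(mid,1.57,phi,.3),((.6385,-.247,.25),1.57,phi,.3),((.6385,-.247,.105),1.57,phi,.3)],q0)
E
python3 path2.py
```

```text
-30 (0.45, -0.05, 0.35)
1 ((0.45, -0.05, 0.35), 0.0, -30, 0.3) [-0.17  0.25  0.33  1.64 -0.18  1.55  1.24] E [ 0.14 -0.02  0.81] W [ 0.54 -0.1   0.69] lid clr 0.205
2 ((0.45, -0.05, 0.35), 0.8, -30, 0.3) [-0.33 -0.17  0.03  2.13  0.48  0.88  0.5 ] E [-0.08 -0.07  0.82] W [0.3  0.03 0.66] lid clr 0.253
  bad 2 13 0.0003 0.64
  bad 2 14 0.0041 0.26
  bad 2 15 0.0089 0.16
3 ((0.45, -0.05, 0.35), 1.57, -30, 0.3) [ 0.41  0.06 -1.24  2.54  1.57  1.24 -0.94] E [ 0.02 -0.05  0.83] W [0.17 0.13 0.47] lid clr 0.252
  bad 3 1 0.0098 0.07
  bad 3 2 0.0102 0.07
  bad 3 3 0.0101 0.07
  bad 3 4 0.0094 0.07
  bad 3 5 0.0082 0.07
  bad 3 6 0.0066 0.07
  bad 3 7 0.0045 0.07
4 ((0.6385, -0.247, 0.25), 1.57, -30, 0.3) [ 0.87  0.72 -1.06  2.37  2.48  1.34 -0.85] E [ 0.21 -0.31  0.69] W [ 0.35 -0.08  0.35] lid clr 0.246
5 ((0.6385, -0.247, 0.105), 1.57, -30, 0.3) [ 0.73  1.08 -0.86  2.39  2.73  1.66 -0.93] E [ 0.34 -0.36  0.53] W [ 0.35 -0.08  0.21] lid clr 0.251
-30 (0.55, -0.2, 0.35)
1 ((0.55, -0.2, 0.35), 0.0, -30, 0.3) [ 0.08  0.5   0.37  1.28 -0.2   1.69  1.49] E [ 0.26 -0.06  0.76] W [ 0.64 -0.25  0
[... 2776 characters left out ...]
, 0.35)
1 ((0.55, -0.2, 0.35), 0.0, -60, 0.3) [ 0.09  0.48  0.46  1.34 -0.35  1.63  1.08] E [ 0.25 -0.07  0.77] W [ 0.6  -0.29  0.69] lid clr 0.173
2 ((0.55, -0.2, 0.35), 0.8, -60, 0.3) [-0.42  0.12  0.48  1.87  0.45  0.93  0.34] E [ 0.07 -0.01  0.83] W [ 0.47 -0.05  0.66] lid clr 0.333
3 ((0.55, -0.2, 0.35), 1.57, -60, 0.3) [-0.7   0.28  0.41  2.3   1.52  1.11 -0.96] E [0.14 0.06 0.81] W [0.38 0.09 0.45] lid clr 0.286
4 ((0.6385, -0.247, 0.25), 1.57, -60, 0.3) [-0.51  0.59  0.42  2.19  1.72  0.95 -1.21] E [0.29 0.11 0.74] W [0.47 0.04 0.35] lid clr 0.198
5 ((0.6385, -0.247, 0.105), 1.57, -60, 0.3) [-0.45  0.9   0.33  2.19  1.85  1.   -1.57] E [0.41 0.15 0.62] W [0.47 0.04 0.21] lid clr 0.11
```

Run:
```python
from h import *
from cell import arm
s=log(); to([.351,.267,.15],down(np.radians(-15.3),-1),s)
```

```text
turn units [3.53 3.76 0.5 ] | shift before turn [ 1.84 -0.45  1.73] | shift after turn [1.23 0.06 2.26]
```

```bash
python3 -m pendant '[[[0,0,0,0.3,0.3,0.05,1],[0,0,0,0.64,0.69,0.09,1],[0,0,0,0.64,0.69,0.09,1],[0,0,0,0.65,0.69,0.09,1],[0,0,0,0.65,0.69,0.09,1],[0,0,0,0.65,0.69,0.09,1],[0.3,0,0.2,0,0,0,1],[0.5,0.03,0.6,0,0,0,1],[0.43,0.03,0.7,0,0,0,1],[0,0,0.5,0,0,0,1],[0,0,0.26,0,0,0,1],[0,0,0,0,0,0,1],[0,0,0,0,0,0,1]]]'
python3 - <<'E'
from h import *
from cell import arm
s=log(); to([.351,.267,.035],down(np.radians(-15.3),-1),s); print(s["ft_torque"].round(2),s["force"].round(1))
d=arm.get_image("scene"); np.savez("s5.npz",**d); a=d["img"][60:220,230:470,::-1]
w=arm.get_image("wrist")["img"][:,:,::-1]
cv2.imwrite("pics/c5.png",np.hstack([cv2.resize(a,(450,400),interpolation=2),cv2.resize(w[0:330],(350,400))]))
E
```

```text
clock: 7.7
position: [0.3512, 0.2696, 0.1501]
ee_rot: [0.411, 3.113, 0.001]
force: [-0.0, -0.2, -5.1]
width: 0.62
turn units [0.01 0.02 0.05] | shift before turn [-0.01 -0.07  2.88] | shift after turn [-0.01 -0.06  2.88]
[0.   0.14 0.02] [-0.  -0.2 -5.1]
```

View pics/c5.png

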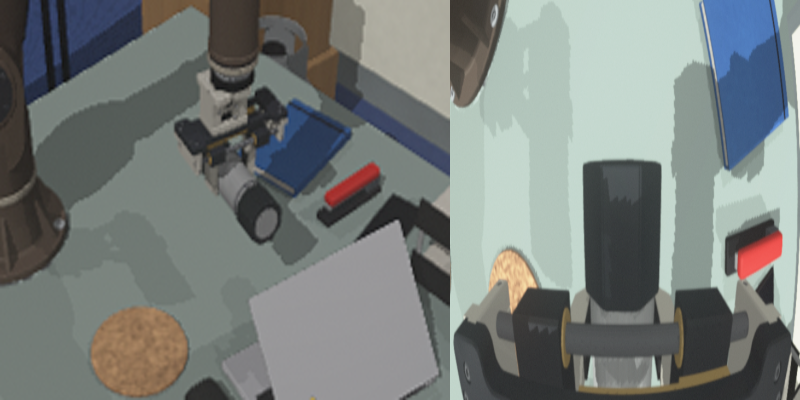

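```bash
python3 -m pendant '[[[0,0,0.4,0,0,0,1],[0,0,0.6,0,0,0,1],[0,0,0.6,0,0,0,1],[0,0,0.5,0,0,0,1],[0,0,0.3,0,0,0,1],[0,0,0,0,0,0,1],[0,0,0,0,0,0,1]]]'
python3 -m pendant '[[[0,0,0.1,0,0,0,1],[0,0,0.1,0,0,0,1],[0,0,0,0,0,0,1]]]' 40
python3 -c "
from h import *
s=log();print(s['force'].round(1),s['ft_torque'].round(2),s['position'].round(4))"
```

```text
clock: 8.38
position: [0.3516, 0.2696, 0.0547]
ee_rot: [0.412, 3.112, 0.004]
force: [0.3, -0.5, -4.8]
width: 0.62
clock: 8.63
position: [0.3513, 0.2695, 0.0465]
ee_rot: [0.412, 3.111, 0.006]
force: [0.3, -0.6, -4.9]
width: 0.627
[ 0.3 -0.6 -4.9] [-0.04  0.16  0.02] [0.3513 0.2695 0.0465]
```

```bash
python3 -m pendant '[[[0,0,0.07,0,0,0,1],[0,0,0.07,0,0,0,1],[0,0,0,0,0,0,1]]]' 
python3 -m pendant '[[[0,0,0.06,0,0,0,1],[0,0,0.06,0,0,0,1],[0,0,0,0,0,0,1]]]'
```

```text
clock: 8.88
position: [0.3509, 0.2691, 0.0404]
ee_rot: [0.412, 3.112, 0.004]
force: [-0.2, 0.3, -4.7]
width: 0.624
clock: 9.13
position: [0.3515, 0.2697, 0.0365]
ee_rot: [0.411, 3.111, 0.006]
force: [-1.0, -1.2, 8.6]
width: 0.62
```

Run:
```python
from h import *
from cell import arm
s=arm.observe();print(s['force'].round(1),s['ft_torque'].round(2),s['position'].round(4))
d=arm.get_image("scene"); a=d["img"][90:190,290:430,::-1]; P=points(d)
cv2.imwrite("pics/c6.png",cv2.resize(a,None,fx=5,fy=5,interpolation=2))
```

```text
[-1.  -1.2  8.6] [-0.28  0.51  0.26] [0.3515 0.2697 0.0365]
```

View pics/c6.png

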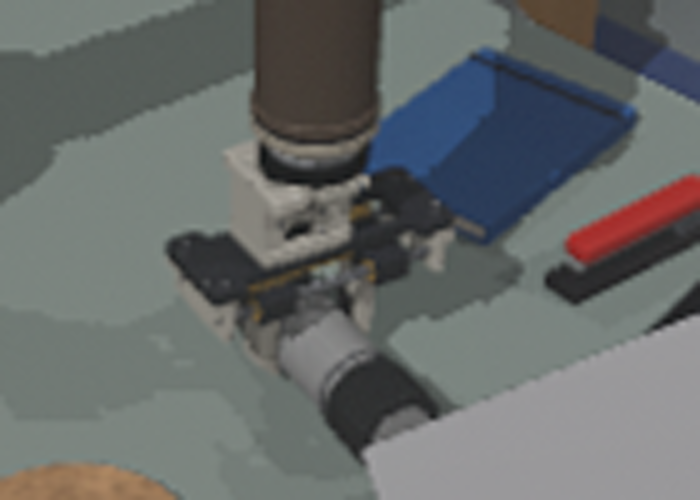

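```bash
python3 -m pendant '[[[0,0,0.05,0,0,0,1],[0,0,0,0,0,0,1],[0,0,0,0,0,0,1]]]' 15
python3 -m pendant '[[[0,0,0,0,0,0,1],[0,0,0,0,0,0,1]]]' 4
python3 -m pendant '[[[0,0,0,0,0,0,0.3],[0,0,0,0,0,0,0.2],[0,0,0,0,0,0,0],[0,0,0,0,0,0,0],[0,0,-0.3,0,0,0,0],[0,0,-0.7,0,0,0,0],[0,0,-0.7,0,0,0,0],[0,0,-0.7,0,0,0,0],[0,0,-0.6,0,0,0,0],[0.4,0,0,0,0,0,0],[0.8,0,0,0,0,0,0],[0.4,0,0,0,0,0,0],[0,0,0,0,0,0,0],[0,0,0,0,0,0,0]]]'
python3 - <<'E'
from h import *
from cell import arm
s=log(); print(s["joints"].round(2))
d=arm.get_image("wrist"); np.savez("w7.npz",**d); cv2.imwrite("pics/w7.png",d["img"][:,:,::-1])
t=arm.get_image("top"); np.savez("t7.npz",**t)
cv2.imwrite("pics/t7.png",cv2.resize(t["img"][150:300,170:350,::-1],None,fx=4,fy=4,interpolation=2))
E
```

```text
clock: 9.43
position: [0.352, 0.2699, 0.0347]
ee_rot: [0.412, 3.11, 0.007]
force: [-1.0, -0.7, 12.7]
width: 0.63
clock: 9.6
position: [0.352, 0.2699, 0.0345]
ee_rot: [0.412, 3.11, 0.007]
force: [-1.5, -0.3, 6.3]
width: 0.628
clock: 10.77
position: [0.2882, 0.2858, 0.1538]
ee_rot: [0.409, 3.112, 0.004]
force: [0.7, -0.3, 0.1]
width: 1.0
[-1.08  0.2   0.2   2.21 -0.06  0.73  0.46]
```

View pics/w7.png

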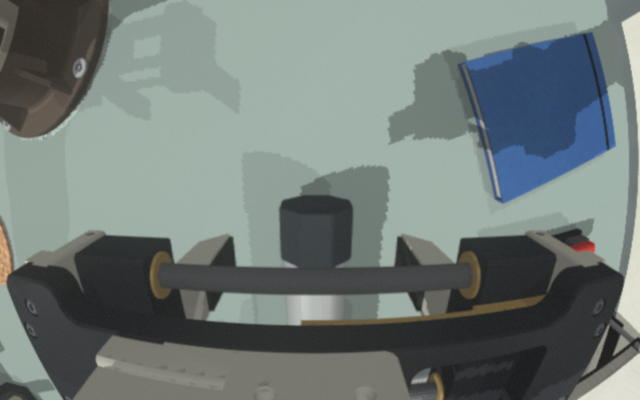

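View pics/t7.png

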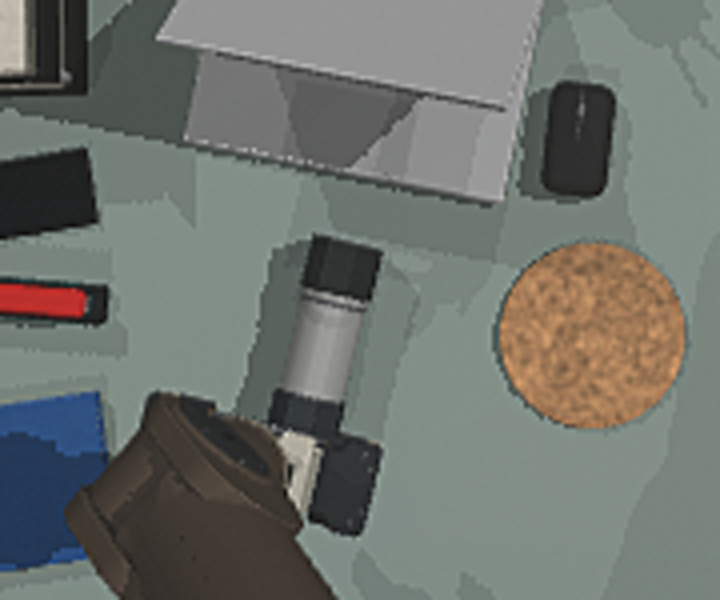

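The flask lies free on the desk in the top crop: cap at (340,265), boot at (307,410).

Run:
```python
from h import *
d=load("t7.npz"); P=points(d)
pts=[plane(d,*p,.061) for p in ((256.5,209.5),(253.9,224),(247,248.8))]
for p in pts: print(p.round(4))
print("lens",[np.linalg.norm(pts[i+1]-pts[i]).round(4) for i in range(2)])
for v in (213,218,228,232,236,240,244):
    row=P[v,225:280]; k=(row[:,2]>.035)&(row[:,2]<.075); print(v,k.sum(),row[k].mean(0).round(4),row[k][:,2].max().round(4),((row[k][:,1].min()+row[k][:,1].max())/2).round(4))
mid=(pts[1]+pts[2])/2; ax=pts[0]-pts[2]; print("mid",mid, "az",np.degrees(np.arctan2(ax[1],ax[0])))
w=load("w7.npz"); print([plane(w,u,235,.031,True).round(4) for u in (280,353)])
```

```text
[0.4717 0.2341 0.061 ]
[0.4205 0.2443 0.061 ]
[0.3335 0.2703 0.061 ]
lens [np.float64(0.0522), np.float64(0.0908)]
213 18 [0.4595 0.2385 0.057 ] 0.0684 0.2407
218 18 [0.4419 0.2425 0.0561] 0.0671 0.2438
228 17 [0.4065 0.2524 0.0539] 0.0624 0.2546
232 16 [0.3924 0.2558 0.052 ] 0.0642 0.2589
236 16 [0.3783 0.2612 0.0534] 0.0659 0.2624
240 17 [0.3642 0.2636 0.0548] 0.0627 0.266
244 17 [0.3501 0.2676 0.0536] 0.0667 0.2703
mid [0.37697676 0.25727336 0.061     ] az -14.653341883663582
[array([0.3076, 0.2491, 0.031 ]), array([0.3247, 0.3128, 0.031 ])]
```

```bash
cat >> h.py <<'E'
def fpose(F,lean,phi_deg,delta=.25,gx=-.005,ahead=.005):
    """TCP pos/rot for flask mid F"""
    from fit2lib import pose
    ph=np.radians(phi_deg); ax=np.array([np.cos(ph)*np.cos(lean),np.sin(ph)*np.cos(lean),np.sin(lean)])
    R=pose(lean,ph,delta,-1); return np.asarray(F)+gx*ax-R.apply([0,0,ahead]),R
E
python3 - <<'E'
from h import *
from cell import arm
s=arm.observe(); F=[.3765,.262,.031]
p,R=fpose(F,0,-15.0); print(p)
to(p+[0,0,.12],R,s)
print("down in tool", R.inv().apply([0,0,-1.]).round(3))
E
```

```text
[0.37286524 0.26297393 0.03584456]
turn units [ 0.04  3.16 -0.02] | shift before turn [-2.16 -0.   -0.05] | shift after turn [-2.08 -0.   -0.59]
down in tool [-0.247 -0.     0.969]
```

```bash
python3 -m pendant '[[[-0.4,0,0,0,0,0,0],[-0.7,0,0,0,0,0,0],[-0.7,0,0,0,0.2,0,0],[-0.36,0,0,0,0.5,0,0],[0,0,0,0,0.8,0,0],[0,0,0,0,0.8,0,0],[0,0,0,0,0.6,0,0],[0,0,0,0,0.26,0,0],[0,0,0,0,0,0,0],[0,0,0,0,0,0,0]]]'
python3 - <<'E'
from h import *
from cell import arm
s=log(); F=[.3765,.262,.031]
p,R=fpose(F,0,-15.0); to(p,R,s)
d=arm.get_image("wrist"); np.savez("w8.npz",**d); cv2.imwrite("pics/w8.png",d["img"][:,:,::-1])
E
```

```text
clock: 11.7
position: [0.3727, 0.2625, 0.1532]
ee_rot: [-0.381, -2.869, -0.051]
force: [-0.4, 0.1, -0.5]
width: 0.996
turn units [ 0.03  0.   -0.03] | shift before turn [-0.73  0.    2.84] | shift after turn [-0.73  0.01  2.84]
```

View pics/w8.png

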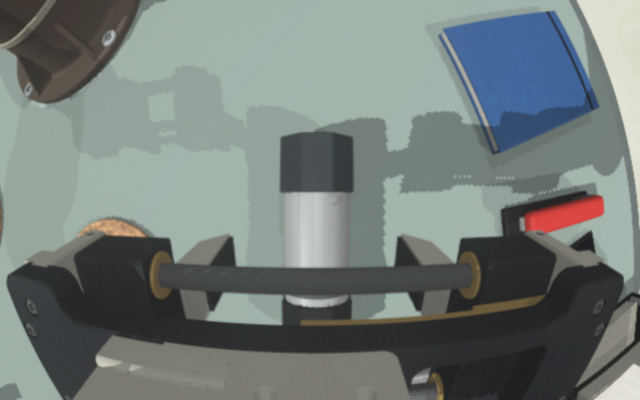

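The flask is centred at column 317, steel body at rows 192–300. Descending and gripping.

```bash
python3 -m pendant '[[[-0.07,0,0.28,0,0,0,0],[-0.15,0,0.57,0,0,0,0],[-0.15,0,0.57,0,0,0,0],[-0.15,0,0.57,0,0,0,0],[-0.13,0,0.5,0,0,0,0],[-0.08,0,0.35,0,0,0,0],[0,0,0,0,0,0,0],[0,0,0,0,0,0,0]]]'
python3 - <<'E'
from h import *
from cell import arm
s=log(); F=[.3765,.262,.031]
p,R=fpose(F,0,-15.0); to(p,R,s); print(s["position"])
E
python3 -m pendant '[[[0,0,0,0,0,0,0.3],[0,0,0,0,0,0,0.7],[0,0,0,0,0,0,1],[0,0,0,0,0,0,1],[0,0,0,0,0,0,1],[0,0,0,0,0,0,1],[0,0,0,0,0,0,1]]]' 55
```

```text
clock: 12.42
position: [0.3717, 0.2635, 0.0364]
ee_rot: [-0.378, -2.868, -0.051]
force: [-0.2, 0.3, 1.0]
width: 0.997
turn units [ 0.03 -0.01  0.  ] | shift before turn [-0.03 -0.01  0.01] | shift after turn [-0.03 -0.01  0.01]
[0.37168652 0.26350566 0.03639909]
clock: 13.0
position: [0.3728, 0.2638, 0.0367]
ee_rot: [-0.379, -2.869, -0.053]
force: [0.7, 1.2, 4.0]
width: 0.616
```

```bash
python3 -m pendant '[[[0.05,0,-0.2,0,0,0,1],[0.12,0,-0.48,0,0,0,1],[0.2,0,-0.78,0,0,0,1],[0.2,0,-0.78,0,0,0,1],[0.2,0,-0.78,0,0,0,1],[0.2,0,-0.78,0,0,0,1],[0.2,0,-0.78,0,0,0,1],[0.2,0,-0.78,0,0,0,1],[0.1,0,-0.4,0,0,0,1],[0,0,0,0,0,0,1],[0,0,0,0,0,0,1]]]'
python3 - <<'E'
from h import *
from cell import arm
import path2
s=log(); print(s["joints"].round(2),s["ft_torque"].round(2))
for phi in (-50,-60):
    path2.track([((.372,.263,.25),0,-15,.25),((.5,-.1,.3),0,phi,.25),((.5,-.1,.3),.8,phi,.25),((.5,-.1,.3),1.57,phi,.25),((.6385,-.247,.2),1.57,phi,.25),((.6385,-.247,.097),1.57,phi,.25)],s["joints"])
    p,R=fpose([.5,-.1,.3],0,phi); to(p,R,s)
d=arm.get_image("scene"); cv2.imwrite("pics/c9.png",cv2.resize(d["img"][0:220,230:470,::-1],None,fx=2.7,fy=2.7,interpolation=2))
E
```

```text
clock: 13.92
position: [0.3723, 0.2623, 0.274]
ee_rot: [-0.379, -2.869, -0.052]
force: [0.9, -0.5, -6.5]
width: 0.622
[-0.77  0.24  0.22  1.83 -0.25  1.26  0.86] [-0.16 -0.49  0.03]
1 ((0.5, -0.1, 0.3), 0, -50, 0.25) [-0.2   0.35  0.56  1.66 -0.31  1.42  1.13] E [ 0.19 -0.    0.8 ] W [ 0.56 -0.17  0.64] lid clr 0.168
2 ((0.5, -0.1, 0.3), 0.8, -50, 0.25) [-0.66  0.01  0.42  2.13  0.66  0.85  0.06] E [ 0.03 -0.03  0.83] W [0.38 0.04 0.6 ] lid clr 0.233
3 ((0.5, -0.1, 0.3), 1.57, -50, 0.25) [-0.89  0.36  0.26  2.5   1.52  1.23 -1.27] E [0.16 0.12 0.79] W [0.28 0.16 0.39] lid clr 0.225
4 ((0.6385, -0.247, 0.2), 1.57, -50, 0.25) [-0.42  0.7   0.35  2.33  2.1   1.06 -1.57] E [0.35 0.1  0.7 ] W [0.42 0.01 0.29] lid clr 0.188
5 ((0.6385, -0.247, 0.097), 1.57, -50, 0.25) [-0.37  0.95  0.28  2.3   2.14  1.17 -1.78] E [0.44 0.12 0.6 ] W [0.42 0.01 0.18] lid clr 0.159
turn units [-1.85 -0.01  7.39] | shift before turn [-5.   -7.86 -2.1 ] | shift after turn [-8.43 -3.38 -2.95]
1 ((0.5, -0.1, 0.3), 0, -60, 0.25) [-0.21  0.34  0.58  1.68 -0.35  1.39  0.99] E [ 0.19 -0.    0.8 ] W [ 0.54 -0.17  0.64] lid clr 0.168
2 ((0.5, -0.1, 0.3), 0.8, -60, 0.25) [-0.73  0.07  0.5   2.08  0.63  0.94 -0.08] E [ 0.05 -0.01  0.83] W [0.41 0.06 0.6 ] lid clr 0.233
3 ((0.5, -0.1, 0.3), 1.57, -60, 0.25) [-1.    0.43  0.42  2.38  1.33  1.21 -1.17] E [0.16 0.17 0.78] W [0.33 0.19 0.39] lid clr 0.216
4 ((0.6385, -0.247, 0.2), 1.57, -60, 0.25) [-0.57  0.76  0.48  2.22  1.8   0.95 -1.43] E [0.35 0.17 0.68] W [0.47 0.05 0.29] lid clr 0.149
5 ((0.6385, -0.247, 0.097), 1.57, -60, 0.25) [-0.52  0.98  0.41  2.19  1.85  0.99 -1.66] E [0.42 0.19 0.58] W [0.47 0.05 0.18] lid clr 0.106
turn units [-2.39 -0.02  9.51] | shift before turn [-5.01 -7.85 -2.1 ] | shift after turn [-8.87 -1.76 -3.06]
```

View pics/c9.png

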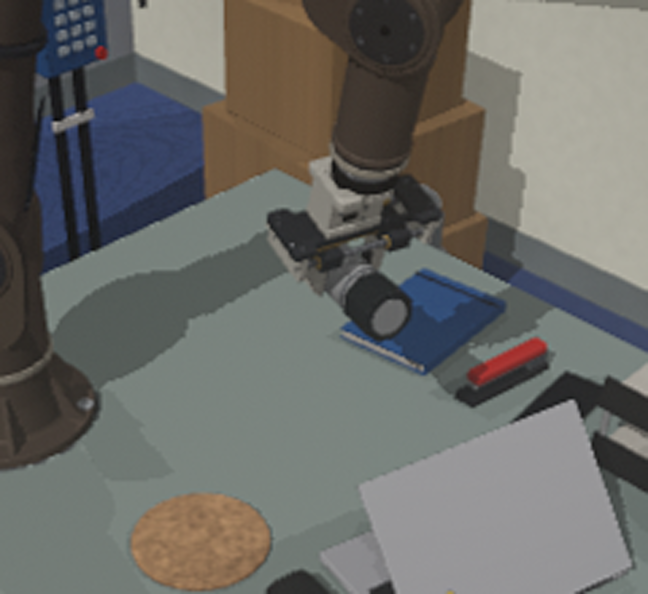

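```bash
python3 -m pendant '[[[-0.15,-0.28,-0.15,0,0,0,1],[-0.36,-0.56,-0.15,0,0,0,1],[-0.36,-0.56,-0.15,0,0,0,1],[-0.36,-0.56,-0.15,0,0,0,1],[-0.36,-0.56,-0.15,0,0,0,1],[-0.36,-0.56,-0.15,0,0,0,1],[-0.36,-0.56,-0.15,0,0,0,1],[-0.36,-0.56,-0.15,0,0,0,1],[-0.36,-0.56,-0.15,0,0,0,1],[-0.36,-0.56,-0.15,0,0,0,1],[-0.36,-0.56,-0.15,0,0,0,1],[-0.36,-0.56,-0.15,0,0,0,1],[-0.36,-0.56,-0.15,0,0,0,1],[-0.36,-0.56,-0.15,0,0,0,1],[-0.17,-0.3,0,0,0,0,1],[0,0,0,0,0,0,1]]]'
python3 -m pendant '[[[0,0,0,-0.11,0,0.5,1],[0,0,0,-0.23,0,0.92,1],[0,0,0,-0.23,0,0.92,1],[0,0,0,-0.23,0,0.92,1],[0,0,0,-0.23,0,0.92,1],[0,0,0,-0.23,0,0.92,1],[0,0,0,-0.23,0,0.92,1],[0,0,0,-0.23,0,0.92,1],[0,0,0,-0.11,0,0.45,1],[0,0,0,0,0,0,1]]]'
python3 - <<'E'
from h import *
from cell import arm
s=log(); print(s["joints"].round(2))
p,R=fpose([.5,-.1,.3],0,-50); to(p,R,s)
p,R=fpose([.5,-.1,.3],.8,-50); to(p,R,s)
p,R=fpose([.5,-.1,.3],1.5708,-50); to(p,R,s)
E
```

```text
clock: 15.3
position: [0.4971, -0.1013, 0.303]
ee_rot: [-0.387, -2.864, -0.048]
force: [0.1, 0.1, -5.2]
width: 0.62
clock: 16.13
position: [0.4966, -0.0967, 0.3035]
ee_rot: [-1.232, -2.633, -0.151]
force: [0.4, -0.1, -6.2]
width: 0.62
[-0.23  0.35  0.58  1.66 -0.32  1.42  1.13]
turn units [-0.04 -0.04 -0.04] | shift before turn [-0.01  0.01 -0.04] | shift after turn [-0.01  0.01 -0.04]
turn units [ -0.06 -10.04  -0.02] | shift before turn [0.02 0.01 0.08] | shift after turn [0.07 0.01 0.04]
turn units [-6.000e-02 -1.967e+01  1.000e-02] | shift before turn [-0.04  0.01  0.18] | shift after turn [0.18 0.01 0.04]
```

```bash
python3 -m pendant '[[[0,0,0,0,-0.4,0,1],[0,0,0,0,-0.8,0,1],[0,0,0,0,-0.8,0,1],[0,0,0,0,-0.8,0,1],[0,0,0,0,-0.8,0,1],[0,0,0,0,-0.8,0,1],[0,0,0,0,-0.8,0,1],[0,0,0,0,-0.8,0,1],[0,0,0,0,-0.8,0,1],[0,0,0,0,-0.8,0,1],[0,0,0,0,-0.8,0,1],[0,0,0,0,-0.8,0,1],[0,0,0,0,-0.4,0,1],[0,0,0,0,0,0,1]]]'
python3 - <<'E'
from h import *
from cell import arm
s=log(); print(s["joints"].round(2))
p,R=fpose([.5,-.1,.3],1.5708,-50); to(p,R,s)
import path2
path2.track([((.5,-.1,.3),.8,-50,.25),((.5,-.1,.3),1.57,-50,.25),((.6385,-.247,.2),1.57,-50,.25),((.6385,-.247,.097),1.57,-50,.25)],s["joints"])
E
```

```text
clock: 17.3
position: [0.4961, -0.0955, 0.3032]
ee_rot: [1.116, 2.413, -0.303]
force: [-0.8, -0.0, -5.8]
width: 0.623
[-0.71  0.01  0.49  2.12  0.61  0.87  0.12]
turn units [  0.   -10.05   0.1 ] | shift before turn [0.06 0.   0.17] | shift after turn [0.16 0.   0.07]
1 ((0.5, -0.1, 0.3), 1.57, -50, 0.25) [-0.94  0.36  0.32  2.51  1.52  1.21 -1.27] E [0.15 0.13 0.79] W [0.28 0.16 0.39] lid clr 0.225
2 ((0.6385, -0.247, 0.2), 1.57, -50, 0.25) [-0.45  0.71  0.39  2.33  2.11  1.04 -1.59] E [0.35 0.12 0.7 ] W [0.42 0.01 0.29] lid clr 0.188
3 ((0.6385, -0.247, 0.097), 1.57, -50, 0.25) [-0.4   0.96  0.31  2.31  2.14  1.15 -1.8 ] E [0.44 0.14 0.59] W [0.42 0.01 0.18] lid clr 0.159
```

Run:
```python
from h import *
from cell import arm
s=arm.observe()
p,R=fpose([.57,-.18,.3],.8,-50); to(p,R,s)
```

```text
turn units [-0.03 -0.42  0.09] | shift before turn [-2.28  0.05  1.37] | shift after turn [-2.23  0.06  1.44]
```

```bash
python3 -m pendant '[[[-0.25,0,0.15,0,0,0,1],[-0.5,0,0.3,0,0,0,1],[-0.5,0,0.3,0,0,0,1],[-0.5,0,0.3,0,0,0,1],[-0.5,0.05,0.3,0,-0.4,0,1],[0,0,0,0,-0.8,0,1],[0,0,0,0,-0.8,0,1],[0,0,0,0,-0.8,0,1],[0,0,0,0,-0.8,0.1,1],[0,0,0,0,-0.8,0,1],[0,0,0,0,-0.8,0,1],[0,0,0,0,-0.8,0,1],[0,0,0,0,-0.8,0,1],[0,0,0,0,-0.8,0,1],[0,0,0,0,-0.8,0,1],[0,0,0,0,-0.8,0,1],[0,0,0,0,-0.8,0,1],[0,0,0,0,-0.25,0,1],[0,0,0,0,0,0,1],[0,0,0,0,0,0,1]]]'
python3 - <<'E'
from h import *
from cell import arm
s=log(); print(s["joints"].round(2))
p,R=fpose([.57,-.18,.3],1.5708,-50); to(p,R,s)
d=arm.get_image("scene"); np.savez("s10.npz",**d); cv2.imwrite("pics/s10.png",d["img"][:,:,::-1])
E
```

```text
clock: 18.97
position: [0.5668, -0.1761, 0.3018]
ee_rot: [0.787, 1.674, -0.621]
force: [0.4, 0.9, -5.1]
width: 0.621
[-0.87  0.46  0.64  2.45  1.85  0.98 -1.35]
turn units [-0.07  0.19 -0.02] | shift before turn [ 0.13 -0.    0.04] | shift after turn [ 0.13 -0.    0.04]
```

View pics/s10.png

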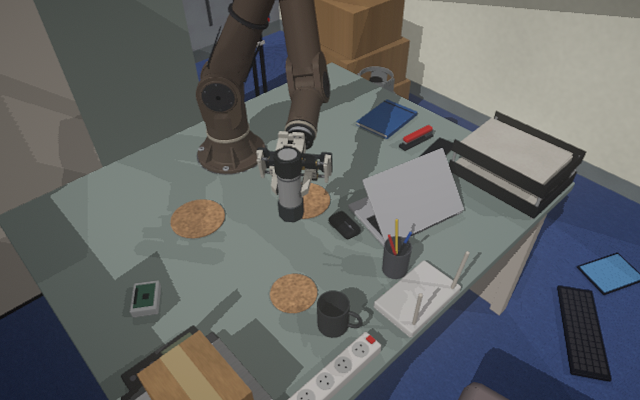

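The flask is upright above the desk in the scene view, boot at (290,210) and cap at (288,160). I'll measure its tilt and position before lowering.

```bash
cat > tilt.py <<'E'
from h import *
def tilt(d,F,zmid,verbose=1):
    P=points(d); Q=P.reshape(-1,3)
    k=(np.linalg.norm(Q[:,:2]-F,axis=1)<.045)&(Q[:,2]>zmid-.043)&(Q[:,2]<zmid+.043)
    Q=Q[k]
    # cylinder fit
    cam=-d["R"].T@d["t"]
    def f(x):
        a=np.array([x[2],x[3],1.]);a/=np.linalg.norm(a); v=Q-np.array([x[0],x[1],zmid]); 
        return np.linalg.norm(v-np.outer(v@a,a),axis=1)-.029
    from scipy.optimize import least_squares
    s=least_squares(f,[*F,0,0],loss="soft_l1",f_scale=.002); 
    return s.x,len(Q),np.median(abs(f(s.x)))
E
python3 - <<'E'
from tilt import *
from cell import arm
d=load("s10.npz"); s=arm.observe()
R=Ro.from_rotvec(s["ee_rot"]); g=s["position"]+R.apply([0,0,.005]); print("grasp pt",g)
print(tilt(d,g[:2],.307))
t=arm.get_image("top"); np.savez("t10.npz",**t); P=points(t)
cv2.imwrite("pics/c10.png",np.hstack([cv2.resize(d["img"][130:240,240:350,::-1],(400,400),interpolation=2),cv2.resize(t["img"][110:240,300:430,::-1],(400,400),interpolation=2)]))
E
```

```text
grasp pt [ 0.56999633 -0.17997715  0.30113591]
(array([ 0.56950828, -0.17851729, -0.0091278 ,  0.01224225]), 827, np.float64(0.0013037839273893903))
```

View pics/c10.png

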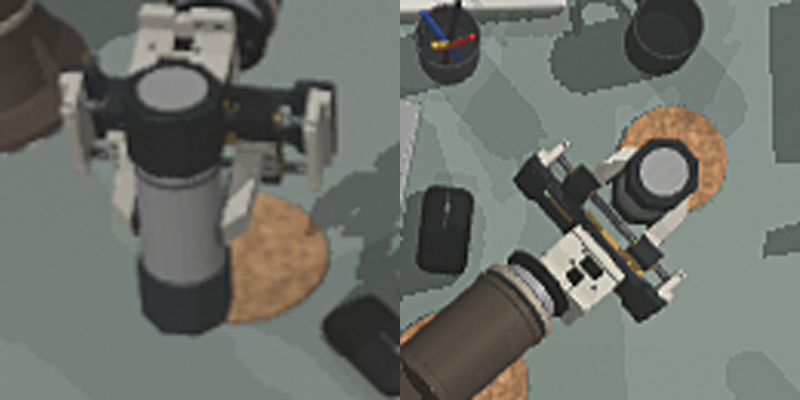

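Run:
```python
from h import *
from cell import arm
s=arm.observe()
p,R=fpose([.6385,-.247,.2],1.5708,-50); to(p,R,s)
print("down per 1 unit", R.inv().apply([0,0,-1.]).round(3))
d=load("top0.npz"); P=points(d); q=P[105:135,370:402].reshape(-1,3); q=q[(q[:,2]>.07)&(q[:,2]<.11)]; print("mug",q.min(0),q.max(0))
```

```text
turn units [-0.07  0.19 -0.06] | shift before turn [2.03 0.24 2.94] | shift after turn [1.99 0.23 2.97]
down per 1 unit [0.969 0.    0.247]
mug [ 0.74185346 -0.27540118  0.07000617] [ 0.83130037 -0.19432209  0.10118104]
```

```bash
python3 -m pendant '[[[0,0,0,-0.07,0.19,-0.06,1],[0.1,0.01,0.15,0,0,0,1],[0.2,0.02,0.3,0,0,0,1],[0.3,0.04,0.45,0,0,0,1],[0.3,0.04,0.45,0,0,0,1],[0.3,0.04,0.45,0,0,0,1],[0.3,0.04,0.45,0,0,0,1],[0.3,0.03,0.45,0,0,0,1],[0.19,0.01,0.27,0,0,0,1],[0,0,0,0,0,0,1],[0,0,0,0,0,0,1]]]'
python3 - <<'E'
from tilt import *
from cell import arm
s=log(); print(s["joints"].round(2))
d=arm.get_image("scene"); t=arm.get_image("top"); np.savez("s11.npz",**d); np.savez("t11.npz",**t)
R=Ro.from_rotvec(s["ee_rot"]); g=s["position"]+R.apply([0,0,.005]); print("grasp pt",g)
print(tilt(d,g[:2],g[2]+.005))
p,R=fpose([.6385,-.247,.103],1.5708,-50); to(p,R,s)
cv2.imwrite("pics/c11.png",np.hstack([cv2.resize(d["img"][200:330,240:370,::-1],(400,400),interpolation=2),cv2.resize(t["img"][110:210,330:430,::-1],(400,400),interpolation=2)]))
E
```

```text
clock: 19.98
position: [0.6354, -0.2438, 0.1958]
ee_rot: [0.787, 1.69, -0.612]
force: [-0.3, 0.0, -5.1]
width: 0.623
[-0.56  0.77  0.54  2.34  2.15  0.95 -1.69]
grasp pt [ 0.63846767 -0.24747704  0.19456055]
(array([ 0.63805386, -0.24631414,  0.00107121,  0.00858084]), 749, np.float64(0.0010817199830132004))
turn units [0.   0.01 0.01] | shift before turn [2.34 0.01 0.59] | shift after turn [2.34 0.01 0.59]
```

View pics/c11.png

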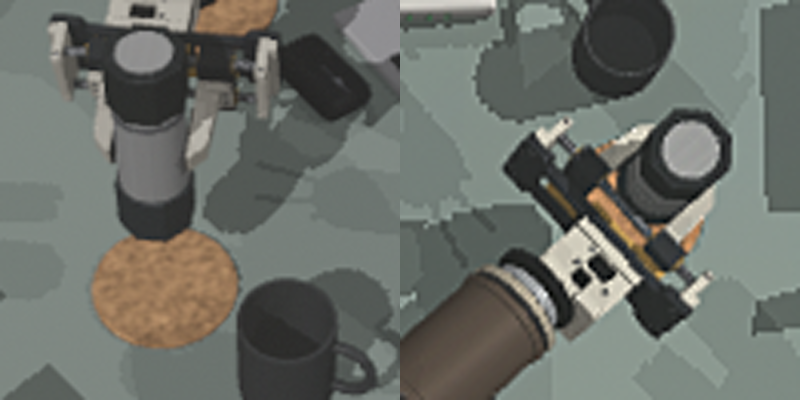

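The flask is upright (tilt about 0.009) and centred on the coaster within about 1 mm. Lowering it, slowly near the end.

```bash
python3 -m pendant '[[[0.1,0,0.025,0,0,0,1],[0.2,0,0.05,0,0,0,1],[0.3,0,0.077,0,0,0,1],[0.4,0,0.1,0,0,0,1],[0.4,0,0.1,0,0,0,1],[0.4,0,0.1,0,0,0,1],[0.25,0,0.065,0,0,0,1],[0.1,0,0.025,0,0,0,1],[0,0,0,0,0,0,1],[0,0,0,0,0,0,1]]]'
python3 - <<'E'
from h import *
s=log(); p,R=fpose([.6385,-.247,.1],1.5708,-50); to(p,R,s)
E
python3 -m pendant '[[[0.05,0,0.012,0,0,0,1],[0.05,0,0.012,0,0,0,1],[0,0,0,0,0,0,1]]]'
```

```text
clock: 20.92
position: [0.6355, -0.243, 0.1079]
ee_rot: [0.786, 1.688, -0.611]
force: [0.1, -0.1, -4.6]
width: 0.618
turn units [0.02 0.03 0.  ] | shift before turn [ 0.28 -0.01  0.08] | shift after turn [ 0.28 -0.01  0.08]
clock: 21.17
position: [0.6355, -0.2428, 0.1037]
ee_rot: [0.787, 1.689, -0.611]
force: [-0.1, 0.1, -5.5]
width: 0.621
```

```bash
python3 -m pendant '[[[0.05,0,0.012,0,0,0,1],[0.04,0,0.01,0,0,0,1],[0,0,0,0,0,0,1]]]'
python3 -m pendant '[[[0.04,0,0.01,0,0,0,1],[0.03,0,0.007,0,0,0,1],[0,0,0,0,0,0,1]]]'
```

```text
clock: 21.42
position: [0.6353, -0.2428, 0.0994]
ee_rot: [0.787, 1.689, -0.611]
force: [-0.4, 0.3, -5.1]
width: 0.621
clock: 21.67
position: [0.6353, -0.2428, 0.0965]
ee_rot: [0.786, 1.689, -0.611]
force: [-0.1, 0.3, -5.8]
width: 0.622
```

```bash
python3 -m pendant '[[[0.03,0,0.007,0,0,0,1],[0,0,0,0,0,0,1]]]'
python3 -m pendant '[[[0.03,0,0.007,0,0,0,1],[0,0,0,0,0,0,1]]]'
```

```text
clock: 21.83
position: [0.6353, -0.2428, 0.0953]
ee_rot: [0.786, 1.689, -0.611]
force: [0.8, 0.0, -5.1]
width: 0.621
clock: 22.0
position: [0.6353, -0.2428, 0.0941]
ee_rot: [0.786, 1.689, -0.611]
force: [-0.1, -0.3, -5.0]
width: 0.617
```

```bash
python3 -m pendant '[[[0.03,0,0.007,0,0,0,1],[0,0,0,0,0,0,1]]]'
python3 - <<'E'
from tilt import *
from cell import arm
s=arm.observe()
d=arm.get_image("scene")
R=Ro.from_rotvec(s["ee_rot"]); g=s["position"]+R.apply([0,0,.005]); print("grasp pt",g)
print(tilt(d,g[:2],g[2]+.005)); P=points(d); 
q=P.reshape(-1,3); k=np.linalg.norm(q[:,:2]-g[:2],axis=1)<.02; z=q[k&(q[:,2]>.17)][:,2]; print("cap top z",np.median(z),len(z))
cv2.imwrite("pics/c12.png",cv2.resize(d["img"][220:330,240:350,::-1],(500,500),interpolation=2))
E
```

```text
clock: 22.17
position: [0.6354, -0.243, 0.0936]
ee_rot: [0.786, 1.687, -0.612]
force: [-0.1, 0.1, -2.1]
width: 0.62
grasp pt [ 0.63850522 -0.24675981  0.09237703]
(array([ 6.38377480e-01, -2.45337392e-01,  8.55752089e-04,  3.07925622e-04]), 624, np.float64(0.0012867167710129638))
cap top z 0.19625381989050883 156
```

View pics/c12.png

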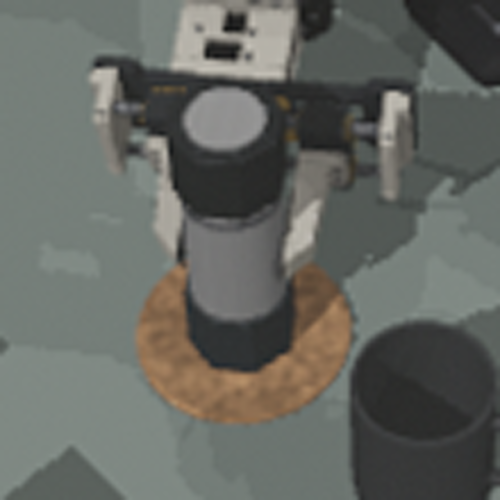

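The flask stands in the middle of the cork and the wrist force is unloading, so it is touching. One more 0.5 mm, then a soft release.

```bash
python3 -m pendant '[[[0.015,0,0.004,0,0,0,1],[0,0,0,0,0,0,1]]]' 30
python3 -m pendant '[[[0,0,0,0,0,0,1],[0,0,0,0,0,0,1],[0,0,0,0,0,0,1]]]' 5
python3 -m pendant '[[[0,0,0,0,0,0,0.36],[0,0,0,0,0,0,0.3],[0,0,0,0,0,0,0.2],[0,0,0,0,0,0,0],[0,0,0,0,0,0,0],[0,0,0,0,0,0,0],[0,0,0,0,0,0,0]]]'
python3 - <<'E'
from tilt import *
from cell import arm
s=log(); d=arm.get_image("scene"); print(tilt(d,np.array([.6385,-.247]),.1)); print(s["joints"].round(2),s["width"])
w=arm.get_image("wrist")["img"][:,:,::-1]; cv2.imwrite("pics/w13.png",w)
E
```

```text
clock: 22.38
position: [0.6355, -0.2432, 0.0936]
ee_rot: [0.786, 1.686, -0.612]
force: [-2.6, 1.4, 4.5]
width: 0.628
clock: 22.63
position: [0.6354, -0.2431, 0.0934]
ee_rot: [0.786, 1.687, -0.612]
force: [-1.9, 2.0, 6.5]
width: 0.627
clock: 23.22
position: [0.6353, -0.2428, 0.0924]
ee_rot: [0.787, 1.689, -0.611]
force: [0.1, 0.1, -0.9]
width: 0.985
(array([ 6.38027122e-01, -2.45828124e-01,  5.74287546e-05, -3.55324125e-03]), 470, np.float64(0.0007659270255699398))
[-0.5   1.01  0.44  2.31  2.17  1.07 -1.9 ] 0.9851145813465689
```

View pics/w13.png

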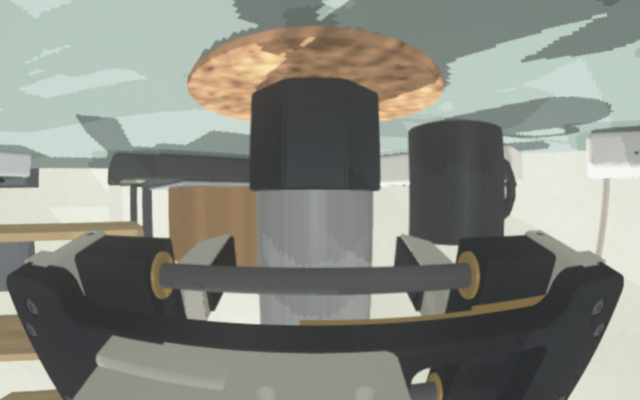

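```bash
python3 -m pendant '[[[0,0,-0.2,0,0,0,0],[0,0,-0.4,0,0,0,0],[0,0,-0.6,0,0,0,0],[0,0,-0.6,0,0,0,0],[0,0,-0.6,0,0,0,0],[-0.3,0,-0.5,0,0,0,0],[-0.7,0,0,0,0,0,0],[-0.7,0,0,0,0,0,0],[-0.7,0,0,0,0,0,0],[-0.7,0,0,0,0,0,0],[0,0,0,0,0,0,0]]]'
python3 - <<'E'
from tilt import *
from cell import arm
s=log(); d=arm.get_image("scene"); print(tilt(d,np.array([.6385,-.247]),.1)); print(s["joints"].round(2))
cv2.imwrite("pics/s14.png",d["img"][:,:,::-1]); np.savez("s14.npz",**d)
E
```

```text
clock: 24.23
position: [0.5824, -0.1816, 0.2458]
ee_rot: [0.791, 1.683, -0.609]
force: [0.5, -0.7, 0.8]
width: 1.001
(array([ 0.63799474, -0.24563122,  0.00387915, -0.00298605]), 457, np.float64(0.0006827730573317377))
[-0.75  0.61  0.54  2.44  1.93  0.99 -1.54]
```

View pics/s14.png

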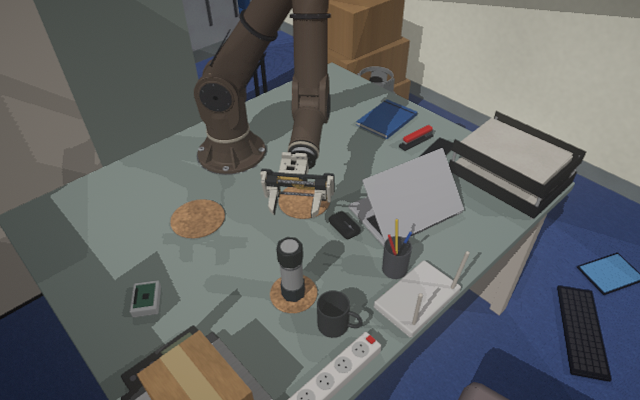

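The flask stands free on the coaster, with the lid still open. Now for the lid.

```bash
python3 -m pendant '[[[-0.5,0,-0.12,0,0,0,0.5],[-0.8,0,-0.2,0,0,0,1],[-0.8,0,-0.2,0,0,0,1],[-0.5,0,-0.12,0,0,0,1],[0,0,0,0,0,0,1],[0,0,0,0,0,0,1]]]'
python3 - <<'E'
from h import *
from cell import arm
from fit2lib import ik
s=log(); print(s["joints"].round(2))
R0=Ro.from_rotvec(s["ee_rot"]); R=down(np.radians(-12.4),-1); to([.62,.2,.35],R,s)
w=(R0.inv()*R).as_rotvec(); q=s["joints"]
for k in range(1,21):
    q1,e=ik(s["position"],R0*Ro.from_rotvec(w*k/20),q,.002)
    if e>.003 or abs(q1-q).max()>.25: print(k,e,abs(q1-q).max())
    q=q1
print(q.round(2))
E
```

```text
clock: 24.78
position: [0.5829, -0.1799, 0.348]
ee_rot: [0.787, 1.689, -0.608]
force: [0.8, 0.5, -0.2]
width: 0.615
[-0.87  0.33  0.65  2.38  1.79  0.97 -1.13]
turn units [-5.36 15.9  -6.95] | shift before turn [ 1.61  6.83 -6.46] | shift after turn [ 1.13  9.48 -0.05]
[-0.2   0.38  0.61  1.49 -0.22  1.34  1.78]
```

```bash
python3 -m pendant '[[[0,0,0,-0.13,0.4,-0.17,1],[0,0,0,-0.27,0.8,-0.35,1],[0,0,0,-0.27,0.8,-0.35,1],[0,0,0,-0.27,0.8,-0.35,1],[0,0,0,-0.27,0.8,-0.35,1],[0,0,0,-0.27,0.8,-0.35,1],[0,0,0,-0.27,0.8,-0.35,1],[0,0,0,-0.27,0.8,-0.35,1],[0,0,0,-0.27,0.8,-0.35,1],[0,0,0,-0.27,0.8,-0.35,1],[0,0,0,-0.27,0.8,-0.35,1],[0,0,0,-0.27,0.8,-0.35,1],[0,0,0,-0.27,0.8,-0.35,1],[0,0,0,-0.27,0.8,-0.35,1],[0,0,0,-0.27,0.8,-0.35,1],[0,0,0,-0.27,0.8,-0.35,1],[0,0,0,-0.27,0.8,-0.35,1],[0,0,0,-0.27,0.8,-0.35,1],[0,0,0,-0.27,0.8,-0.35,1],[0,0,0,-0.27,0.8,-0.35,1]]]'
python3 - <<'E'
from h import *
from cell import arm
s=log(); print(s["joints"].round(2))
X=np.array([.9767,-.2147]);Y=np.array([.2147,.9767])
P=lambda h:(.6807-h)*X+.350*Y
print(P(.11),P(.155))
to([*P(.11),.30],down(np.radians(-12.4),-1),s)
E
```

```text
clock: 26.45
position: [0.5811, -0.1818, 0.3443]
ee_rot: [0.396, 3.055, -0.061]
force: [-0.3, -0.7, 0.2]
width: 0.004
[-0.29  0.34  0.68  1.56 -0.2   1.24  1.73]
[0.63254769 0.21931571] [0.58859619 0.22897721]
turn units [-0.41  0.8  -0.52] | shift before turn [ 1.37 10.05  0.71] | shift after turn [ 0.9  10.07  1.11]
```

```bash
python3 -m pendant '[[[0,0,0,-0.41,0.8,-0.52,1],[0,0.4,0,0,0,0,1],[0.07,0.74,0,0,0,0,1],[0.07,0.74,0,0,0,0,1],[0.07,0.74,0,0,0,0,1],[0.07,0.74,0,0,0,0,1],[0.07,0.74,0,0,0,0,1],[0.07,0.74,0,0,0,0,1],[0.07,0.74,0,0,0,0,1],[0.07,0.74,0,0,0,0,1],[0.07,0.74,0,0,0,0,1],[0.07,0.74,0,0,0,0,1],[0.07,0.74,0,0,0,0,1],[0.07,0.74,0,0,0,0,1],[0.06,0.74,0.2,0,0,0,1],[0,0.05,0.5,0,0,0,1],[0,0,0.4,0,0,0,1],[0,0,0,0,0,0,1],[0,0,0,0,0,0,1]]]'
python3 - <<'E'
from h import *
from cell import arm
s=log(); print(s["joints"].round(2))
to([.6325,.2193,.30],down(np.radians(-12.4),-1),s)
d=arm.get_image("wrist"); t=arm.get_image("scene")
cv2.imwrite("pics/c15.png",np.hstack([cv2.resize(d["img"][:,:,::-1],(400,400)),cv2.resize(t["img"][90:270,310:490,::-1],(400,400),interpolation=2)]))
E
```

```text
clock: 28.03
position: [0.6319, 0.2183, 0.2996]
ee_rot: [0.34, 3.12, -0.008]
force: [-0.2, 0.5, -0.2]
width: 0.003
[-0.76  0.51  0.56  1.41 -0.27  1.3   1.17]
turn units [-0.06  0.05 -0.01] | shift before turn [-0.01  0.03 -0.01] | shift after turn [-0.01  0.03 -0.01]
```

View pics/c15.png

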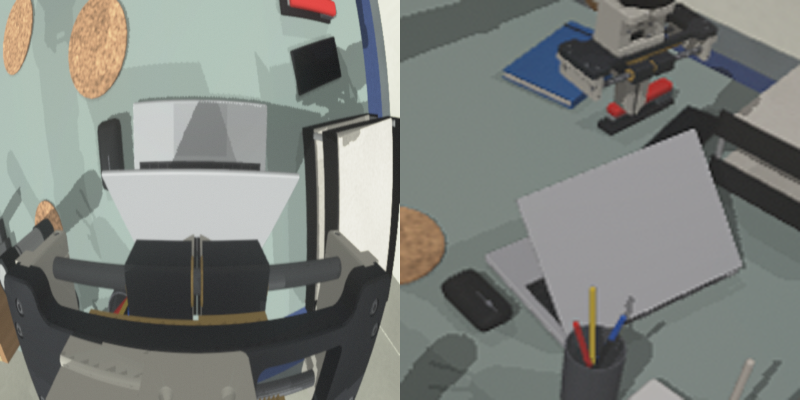

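The closed fingers are over the middle of the lid's outer face. Descending to just above contact.

```bash
python3 -m pendant '[[[0,0,0.3,0,0,0,1],[0,0,0.6,0,0,0,1],[0,0,0.6,0,0,0,1],[0,0,0.5,0,0,0,1],[0,0,0.4,0,0,0,1],[0,0,0.2,0,0,0,1],[0,0,0,0,0,0,1]]]' 20
python3 -m pendant '[[[0,0,0.1,0,0,0,1],[0,0,0.1,0,0,0,1],[0,0,0.1,0,0,0,1],[0,0,0,0,0,0,1]]]'
```

```text
clock: 28.72
position: [0.6331, 0.2179, 0.1971]
ee_rot: [0.339, 3.117, -0.004]
force: [0.1, 0.4, 0.2]
width: 0.006
clock: 29.05
position: [0.634, 0.2183, 0.1867]
ee_rot: [0.337, 3.114, -0.002]
force: [-0.7, -0.8, 1.0]
width: 0.006
```

```bash
python3 -m pendant '[[[0,0,0.08,0,0,0,1],[0,0,0.08,0,0,0,1],[0,0,0.08,0,0,0,1],[0,0,0.08,0,0,0,1],[0,0,0,0,0,0,1]]]' 
python3 -m pendant '[[[0.08,0,0.09,0,0,0,1],[0.09,0,0.1,0,0,0,1],[0.09,0,0.1,0,0,0,1],[0.09,0,0.1,0,0,0,1],[0,0,0,0,0,0,1]]]'
python3 - <<'E'
from h import *
from cell import arm
t=arm.get_image("scene")
cv2.imwrite("pics/c16.png",cv2.resize(t["img"][90:270,310:490,::-1],(500,500),interpolation=2))
E
```

```text
clock: 29.47
position: [0.6341, 0.2183, 0.1735]
ee_rot: [0.337, 3.115, -0.002]
force: [1.1, -0.1, 1.5]
width: 0.003
clock: 29.88
position: [0.6191, 0.2217, 0.1572]
ee_rot: [0.336, 3.117, -0.003]
force: [0.2, -0.3, 0.9]
width: 0.009
```

View pics/c16.png

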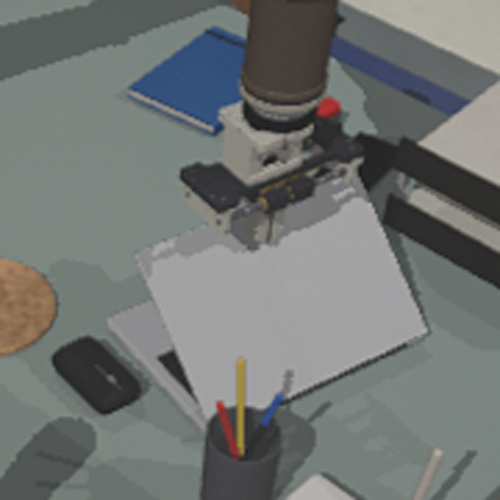

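The lid is following the fingers at about 1–2 N. I'll continue along the arc.

```bash
python3 -m pendant '[[[0.09,0,0.1,0,0,0,1],[0.09,0,0.11,0,0,0,1],[0.09,0,0.11,0,0,0,1],[0.08,0,0.11,0,0,0,1],[0.08,0,0.11,0,0,0,1],[0.07,0,0.12,0,0,0,1],[0.07,0,0.12,0,0,0,1],[0.07,0,0.12,0,0,0,1],[0.06,0,0.13,0,0,0,1],[0.06,0,0.13,0,0,0,1],[0,0,0,0,0,0,1]]]' 
python3 -m pendant '[[[0.05,0,0.13,0,0,0,1],[0.05,0,0.13,0,0,0,1],[0.04,0,0.13,0,0,0,1],[0.04,0,0.13,0,0,0,1],[0.03,0,0.13,0,0,0,1],[0.02,0,0.13,0,0,0,1],[0.01,0,0.13,0,0,0,1],[0,0,0,0,0,0,1]]]' 
python3 -c "
from h import *
s=log();print(s['position'],s['force'].round(1))"
```

```text
clock: 30.85
position: [0.5901, 0.2277, 0.1103]
ee_rot: [0.337, 3.117, -0.003]
force: [-0.6, 0.1, 0.5]
width: 0.004
clock: 31.52
position: [0.5817, 0.2294, 0.0739]
ee_rot: [0.337, 3.116, -0.003]
force: [-0.4, 0.1, -0.7]
width: 0.004
[0.58166882 0.22944362 0.073945  ] [-0.4  0.1 -0.7]
```

Run:
```python
from h import *
from cell import arm
t=arm.get_image("scene"); P=points(t); u=arm.get_image("top")
cv2.imwrite("pics/c17.png",np.hstack([cv2.resize(t["img"][90:270,310:490,::-1],(400,400),interpolation=2),cv2.resize(u["img"][100:230,190:320,::-1],(400,400),interpolation=2)]))
b=P[170:225,390:455].reshape(-1,3); b=b[(b[:,2]>.02)&(b[:,2]<.2)]
for _ in range(5):
    c=b.mean(0); n=np.linalg.svd(b-c,full_matrices=False)[2][2]; e=abs((b-c)@n); b=b[e<max(.003,2*np.median(e))]
print(len(b),c,n,"angle",np.arccos(abs(n[2])))
```

```text
1772 [0.67144649 0.27274673 0.03709107] [ 0.16939632 -0.02700127  0.98517806] angle 0.1723873330514956
```

View pics/c17.png

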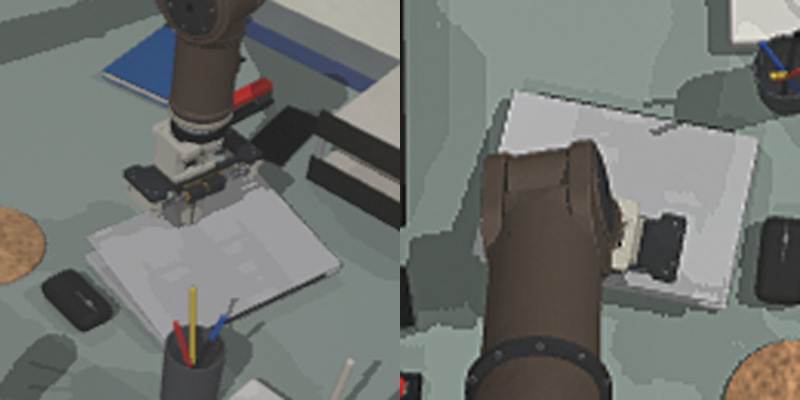

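The lid is down to about 0.17 rad, measured from depth. The last 29 mm go slowly.

```bash
python3 -m pendant '[[[0,0,0.1,0,0,0,1],[0,0,0.1,0,0,0,1],[0,0,0.1,0,0,0,1],[0,0,0.1,0,0,0,1],[0,0,0.1,0,0,0,1],[0,0,0.08,0,0,0,1],[0,0,0.05,0,0,0,1],[0,0,0,0,0,0,1]]]' 
python3 -m pendant '[[[0,0,0.04,0,0,0,1],[0,0,0.03,0,0,0,1],[0,0,0,0,0,0,1]]]'
```

```text
clock: 32.28
position: [0.5823, 0.2294, 0.0494]
ee_rot: [0.338, 3.115, -0.003]
force: [-0.9, -0.5, -0.1]
width: 0.001
clock: 32.53
position: [0.5826, 0.2295, 0.0471]
ee_rot: [0.338, 3.114, -0.002]
force: [0.4, -0.0, -0.8]
width: 0.001
```

```bash
python3 -m pendant '[[[0,0,0.03,0,0,0,1],[0,0,0.03,0,0,0,1],[0,0,0,0,0,0,1]]]' 
python3 -m pendant '[[[0,0,0.03,0,0,0,1],[0,0,0.02,0,0,0,1],[0,0,0,0,0,0,1]]]'
```

```text
clock: 32.78
position: [0.5827, 0.2295, 0.0454]
ee_rot: [0.338, 3.114, -0.001]
force: [-1.7, 0.3, 6.5]
width: 0.002
clock: 33.03
position: [0.5828, 0.2295, 0.0451]
ee_rot: [0.338, 3.114, 0.0]
force: [-7.8, -2.3, 26.4]
width: -0.0
```

Firm stop at 26 N with the tip at 23 mm, so the lid is shut. Retreating and checking.

```bash
python3 -m pendant '[[[0,0,0,0,0,0,1],[0,0,0,0,0,0,1],[0,0,-0.1,0,0,0,1],[0,0,-0.2,0,0,0,1],[0,0,-0.5,0,0,0,1],[0,0,-0.7,0,0,0,1],[0,0,-0.8,0,0,0,1],[0,0,-0.8,0,0,0,1],[0,0,-0.8,0,0,0,1],[0.5,0,-0.8,0,0,0,1],[0.8,0,-0.3,0,0,0,1],[0.8,0,0,0,0,0,1],[0.8,0,0,0,0,0,1],[0.8,0,0,0,0,0,1],[0.4,0,0,0,0,0,1],[0,0,0,0,0,0,1],[0,0,0,0,0,0,1]]]'
python3 - <<'E'
from tilt import *
from cell import arm
t=arm.get_image("scene"); P=points(t); u=arm.get_image("top"); U=points(u)
cv2.imwrite("pics/s18.png",t["img"][:,:,::-1]); cv2.imwrite("pics/t18.png",u["img"][:,:,::-1])
X=np.array([.9767,-.2147]);Y=np.array([.2147,.9767])
for n,Q in (("scene",P),("top",U)):
    b=Q.reshape(-1,3); s=b[:,:2]@X; y=b[:,:2]@Y; b=b[(s>.49)&(s<.66)&(y>.23)&(y<.47)&(b[:,2]>.005)&(b[:,2]<.06)]
    for _ in range(4):
        c=b.mean(0); m=np.linalg.svd(b-c,full_matrices=False)[2][2]; e=abs((b-c)@m); b=b[e<max(.003,2*np.median(e))]
    m*=np.sign(m[2]); print(n,len(b),c.round(4),"angle",(m[:2]@X/m[2]).round(4),"z front",np.median(b[(b[:,:2]@X)<.51][:,2]))
print(tilt(t,np.array([.6385,-.247]),.1), tilt(u,np.array([.6385,-.247]),.1)); print(arm.observe()["force"])
a=load("top0.npz")
df=cv2.absdiff(cv2.cvtColor(a["img"],cv2.COLOR_RGB2GRAY),cv2.cvtColor(u["img"],cv2.COLOR_RGB2GRAY))
cv2.imwrite("pics/df.png",df*3)
E
```

```text
clock: 34.45
position: [0.4202, 0.2656, 0.2418]
ee_rot: [0.335, 3.115, -0.001]
force: [0.2, -0.3, 0.2]
width: 0.003
scene 2180 [0.6391 0.2159 0.0232] angle -0.0004 z front 0.023295652438456355
top 1718 [0.6369 0.2174 0.0232] angle -0.001 z front 0.023242854753284706
(array([ 6.38134615e-01, -2.45615847e-01, -1.59557901e-04, -7.05046435e-03]), 457, np.float64(0.0008559798270783119)) (array([ 0.63984535, -0.24745438, -0.00796544, -0.00506567]), 75, np.float64(0.000498172853171646))
[-0.62023726 -0.60691147  0.50459261]
```

View pics/s18.png

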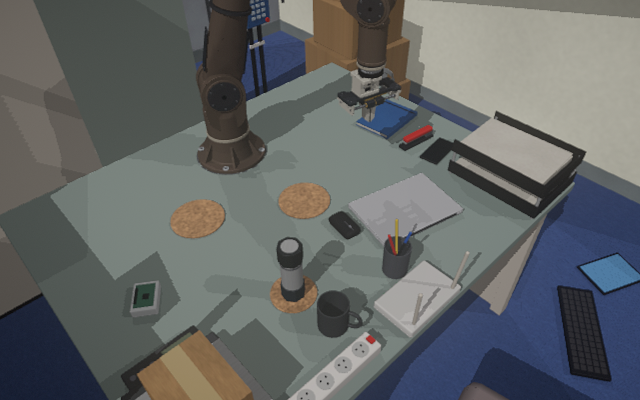

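View pics/t18.png

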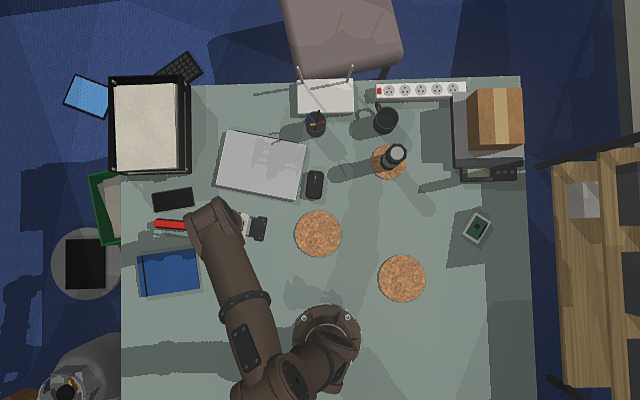

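View pics/df.png

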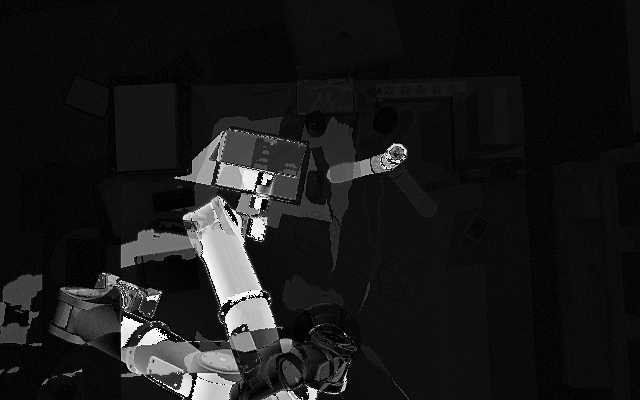

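The flask is upright on the coaster at scene (291,270), and the lid is shut at scene (405,208). The difference image shows no bystander moved, and the arm is clear, so I'm handing in.

```bash
python3 -c "
from cell import arm
print(arm.sign_off())"
```

```text
the job is handed in; nothing more can be done
None
```

The flask now stands upright on the smallest cork coaster, the laptop lid is shut, and I handed the job in at about 34 s. `sign_off` gives no verdict, so the result rests on my own checks below.

**What I did:** I gripped the flask near its boot and slid it straight out from under the lid. I laid it level on the free desk and regripped it near the middle with a leaned tool. I then turned it upright, lowered it until the wrist force showed contact, and released it. Last, I pushed the lid shut with closed fingers along its arc at about 0.4 rad/s.

**Last checks:**
- **Flask:** tilt is under 0.01 rad, and its axis is within about 2 mm of the coaster's centre in both the scene and top views.
- **Lid:** the angle is within 0.001 rad of shut, with the front edge at 23 mm in both views.
- **Lid force:** the final press reached about 26 N at the fingertips against the stop.
- **Everything else:** comparing the top view before and after shows no bystander moved. The arm is clear of everything, at about zero force.

**Disagreements:**
- The top and wrist views of the flask's axis differed by up to 5 mm before the first grasp, and I averaged them.
- The flask drooped about 2.5 mm in the first grip, which levelled out when I laid it down.
- It met the coaster about 2.5 mm lower than I had predicted.

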